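Pack the stain dropper bottles in the round caddy

ROBOT

A 6-joint arm with a two-finger parallel gripper is mounted at the origin on the work surface. World frame = base frame: x ahead of the robot, y to its left, z up, the work surface at z = 0. Lengths are in m, angles in rad, forces in N, time in s.
With the tool pointing down it reaches from about 0.15 to 0.775 m from the base axis. Payload 6.1 kg.
Tool frame: the origin (TCP) lies midway between the tips of the shut fingers; the grasp point (between the pads) lies 19 mm behind it; z points along the fingers, y is the line along which they close (so a half turn about z gives the same grasp; the last joint's range is limited). The gripper opens to 85 mm and grips with 20 to 120 N. Pads are 22 mm wide; open, the fingers measure 114 mm over their backs; the gripper's body (76 mm by 85 mm) begins 54 mm behind the grasp point. The pads swing forward as they close: fully open they stand 13 mm farther back than shut.
Start: joints at [1.236, 0.126, -0.04, 1.405, 0, 1.571], TCP at [0.172, 0.496, 0.231] pointing down, gripper open.
Joint ranges: [-2.72, 2.72], [-0.95, 1.95], [-1.27, 1.35], [-1.78, 2.02], [-1.46, 1.47], [-3.14, 3.14]. Speed limits (rad/s): [2.39, 2.39, 3.01, 3.14, 3.14, 3.14].

INTERFACE

Orientations are given as a unit quaternion [w, x, y, z].
In Python, from cell import * gives the robot as it stands.
- The arm moves only by the shell command python3 -m jog 'ROWS' [OPENING]. ROWS is a JSON object of lists of equal length, an entry for each row: "delta_pos": the shift along the world's x, y, z in mm, a list of three; "rotation": the turn, a rotation vector about the world's x, y, z in rad, a list of three. A call has 1 to 20 rows; each row shifts and turns the commanded pose from where the row before left it; what a row does not reach is not made up. A row lasts 1/12 s, in which the tool goes at most 41.7 mm and 7.16 degrees, less where a joint would pass 70% of its speed; a pose out of reach is approached as far as the arm can. A call is refused whole if a number of a shift passes 41.7 or a number of a turn 0.125, either way. A call with a gripper value outside its range is refused whole. OPENING is the finger opening in mm, from 0 to 85.4, set as the call begins (- or left out, the last holds). The fingers move at their own pace and stop on an object; the grip force is fixed at half the most. Time passes only in rows, so rows that do not move let the fingers close. It gives the time, the measured TCP pose, the force, the opening and the grip force at its end, in the units of the state.
- get_obs(): the state, without advancing time (a new reading comes with each control period).
- camera(name): name is "side" or "top"; returns a dict with "frame" (400x640x3 uint8, red, green, blue), "depth" (400x640 float32, m along the optical axis (not along the pixel's ray), 0 where there is no reading), "intrinsics" (3x3 intrinsics, pixels), "cam_to_world" (4x4, takes a point from camera to world coordinates). Camera axes: x right, y down, z forward; pixel columns grow to the right and rows downward; lengths in m; the calibration is good to about 2 mm. A picture is of the moment at which its call begins.
- finish_job(): hands the job in; it is judged then, once.
The state is a dict: "time_s": time; "joint_pos": joint angles; "qvel": joint speeds; "joint_torque": joint torques, N m; "ee_pos": TCP position; "eef_rot": TCP orientation; "force": force on the tool from outside, world axes, zero at the start; "torque": the same for the moment, N m; "grip_width": finger opening in m; "grasp_force": force on a finger pad.
Only numpy, scipy, OpenCV 4.12 (cv2) and the standard library are available. Lean on these libraries where they do the work, as an engineer would, in place of code of your own. Each camera call takes 0.05 s, during which the arm holds its last target. There are 200 camera calls.

TASK

Clear the stain dropper bottles off the microscope bench: first stand both fallen bottles upright on the table, before any bottle goes into the caddy, so that both are standing there at the same time. Then pack all the bottles, those two included, upright in the round steel caddy, every foot on its floor, with one bottle in the middle and the others in a ring round it. Leave the wooden slide tray and the lidded glass jar where they are.

Things in the scene. Friction and masses are not known exactly. Their poses are not given: they have to be found in the camera images.
- caddy_floor (a point): centre of the inner floor of a round open steel caddy that is fixed to the table: bore 116 mm in diameter, wall 3 mm, floor 4 mm above the table (this point is on the floor's upper side), rim 45 mm above the table; it holds seven bottles when one stands in the middle and six round it (about 38 mm from the middle); z up
- B1_mid (a point): dropper bottle, 100 mm tall in all: amber glass body 36 mm in diameter from the foot to 49 mm up, shoulder narrowing to 61 mm, black collar 18 mm in diameter from 61 to 66 mm, then a rubber teat 13 mm in diameter from 66 to 100 mm; about 70 g, bottom-heavy, stiff enough to be carried by the teat. This point lies on its axis half-way up, 50 mm above the foot; its z axis points from foot to teat. Starts standing on the table; may be absent.
- B2_mid (a point): dropper bottle, 100 mm tall in all: amber glass body 36 mm in diameter from the foot to 49 mm up, shoulder narrowing to 61 mm, black collar 18 mm in diameter from 61 to 66 mm, then a rubber teat 13 mm in diameter from 66 to 100 mm; about 70 g, bottom-heavy, stiff enough to be carried by the teat. This point lies on its axis half-way up, 50 mm above the foot; its z axis points from foot to teat. Starts standing on the table; may be absent.
- B3_mid (a point): dropper bottle, 100 mm tall in all: amber glass body 36 mm in diameter from the foot to 49 mm up, shoulder narrowing to 61 mm, black collar 18 mm in diameter from 61 to 66 mm, then a rubber teat 13 mm in diameter from 66 to 100 mm; about 70 g, bottom-heavy, stiff enough to be carried by the teat. This point lies on its axis half-way up, 50 mm above the foot; its z axis points from foot to teat. Starts standing on the table; may be absent.
- B4_mid (a point): dropper bottle, 100 mm tall in all: amber glass body 36 mm in diameter from the foot to 49 mm up, shoulder narrowing to 61 mm, black collar 18 mm in diameter from 61 to 66 mm, then a rubber teat 13 mm in diameter from 66 to 100 mm; about 70 g, bottom-heavy, stiff enough to be carried by the teat. This point lies on its axis half-way up, 50 mm above the foot; its z axis points from foot to teat. Starts standing on the table; may be absent.
- B5_mid (a point): dropper bottle, 100 mm tall in all: amber glass body 36 mm in diameter from the foot to 49 mm up, shoulder narrowing to 61 mm, black collar 18 mm in diameter from 61 to 66 mm, then a rubber teat 13 mm in diameter from 66 to 100 mm; about 70 g, bottom-heavy, stiff enough to be carried by the teat. This point lies on its axis half-way up, 50 mm above the foot; its z axis points from foot to teat. Starts standing on the table; may be absent.
- F1_mid (a point): dropper bottle, 100 mm tall in all: amber glass body 36 mm in diameter from the foot to 49 mm up, shoulder narrowing to 61 mm, black collar 18 mm in diameter from 61 to 66 mm, then a rubber teat 13 mm in diameter from 66 to 100 mm; about 70 g, bottom-heavy, stiff enough to be carried by the teat. This point lies on its axis half-way up, 50 mm above the foot; its z axis points from foot to teat. Starts fallen over, lying on its side on the table (it hardly rolls).
- F2_mid (a point): dropper bottle, 100 mm tall in all: amber glass body 36 mm in diameter from the foot to 49 mm up, shoulder narrowing to 61 mm, black collar 18 mm in diameter from 61 to 66 mm, then a rubber teat 13 mm in diameter from 66 to 100 mm; about 70 g, bottom-heavy, stiff enough to be carried by the teat. This point lies on its axis half-way up, 50 mm above the foot; its z axis points from foot to teat. Starts fallen over, lying on its side on the table (it hardly rolls).
- slide_tray: bystander: shallow open wooden tray of glass slides, 200 x 140 x 35 mm, origin under its centre
- glass_jar: bystander: low glass jar with a dark lid, 82 mm in diameter, 60 mm tall, origin under its centre

How it is judged:
By the outcome, as a careful person would: the job done as asked, in the order asked, and still so for the second after the job is handed in, with the robot touching nothing.
Of B1, B2, B3, B4, B5 only 3 to 5 are there at a start; the rules pass over those that are not, and their reading is None.
At some moment in a run one of B1, B2, B3, B4, B5, F1, F2 may be knocked a few centimetres aside while the robot is not near it.
It also fails if it takes over 210 s, if anything falls off the work surface, if the arm or the gripper's body presses on something with over 40 N, if the wrist force passes 120 N, or if a joint passes its speed limit or range.

## Working session

There is one attempt and no reset: what is moved stays moved. The work goes in short steps, Python scripts to look and compute and a shell command to move; the robot and the scene stay as the last step left them, time stands still between calls to the robot, and variables do not carry over. Pictures are saved under pics/ and viewed, at most 14 in all, crops included, and the job is handed in when it is done.

```bash
ls; mkdir -p pics
cat > h.py <<'E'
from cell import *
import numpy as np, cv2
def shot(n):
    c=camera(n); d=c["depth"]; K=c["intrinsics"]; T=c["cam_to_world"]
    v,u=np.mgrid[0:400,0:640]
    P=np.stack([(u-K[0,2])/K[0,0]*d,(v-K[1,2])/K[1,1]*d,d],-1)@T[:3,:3].T+T[:3,3]
    P[d==0]=np.nan
    return c["frame"],P,c
E
python3 - <<'E'
from h import *
for n in("top","side"):
    f,P,c=shot(n); cv2.imwrite(f"pics/{n}0.png",f[:,:,::-1]); np.savez(f"{n}0.npz",f=f,P=P)
    print(n,c["cam_to_world"].round(3).tolist(),c["intrinsics"].round(1).tolist())
o=get_obs();print(o)
E
```

```text
pics
top [[0.021, -0.998, 0.053, 0.487], [-1.0, -0.022, -0.014, 0.109], [0.015, -0.053, -0.998, 1.301], [0.0, 0.0, 0.0, 1.0]] [[510.4, 0.0, 314.0], [0.0, 510.4, 206.7], [0.0, 0.0, 1.0]]
side [[-0.926, -0.259, 0.275, 0.303], [-0.378, 0.643, -0.666, 0.748], [-0.004, -0.721, -0.693, 0.713], [0.0, 0.0, 0.0, 1.0]] [[390.5, 0.0, 319.3], [0.0, 390.5, 199.6], [0.0, 0.0, 1.0]]
{'time_s': 0.1, 'joint_pos': array([ 1.23598288e+00,  1.26315157e-01, -4.04623335e-02,  1.40539386e+00,
       -3.77757419e-05,  1.57079702e+00]), 'qvel': array([-0.00028444, -0.00016027,  0.00150981, -0.00040162, -0.00215867,
       -0.00038948]), 'joint_torque': array([-1.05228650e-03, -4.36897874e+01,  3.53608310e+01,  1.34887095e-02,
       -7.95746632e-05, -2.13656996e-06]), 'ee_pos': array([0.17240782, 0.49551617, 0.23062916]), 'eef_rot': array([-9.59330695e-05,  1.66626177e-01,  9.86019900e-01, -6.81046917e-04]), 'force': array([-0.8032417 , -0.24553033,  0.02335134]), 'torque': array([-0.012685  ,  0.0204482 , -0.01009019]), 'grasp_force': 0.0, 'grip_width': 0.08535388611242038}
```

View pics/top0.png

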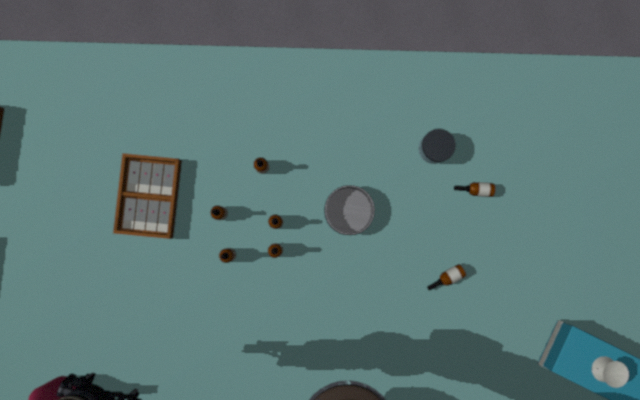

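View pics/side0.png

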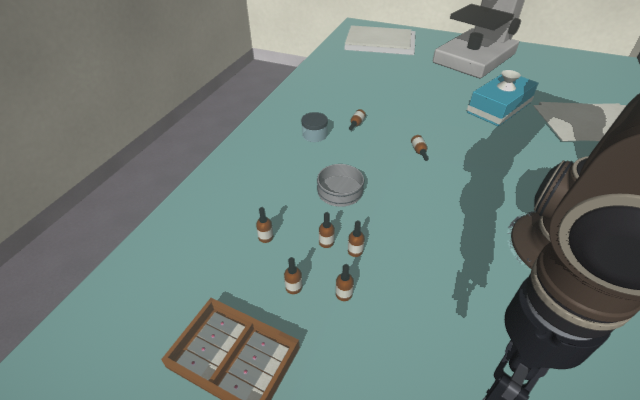

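The top view shows five standing bottles at about (261,165), (219,212), (275,221), (275,250) and (227,255). The fallen ones are at (475,188) and (446,277), both with the teat to the left. The caddy is at (349,210) and the jar at (438,145). So there are seven bottles to place.

```bash
cat >> h.py <<'E'
def clusters(P,zmin=0.012,box=(0.15,0.8,-0.45,0.55),amin=15):
    m=(P[...,2]>zmin)&(P[...,0]>box[0])&(P[...,0]<box[1])&(P[...,1]>box[2])&(P[...,1]<box[3])
    n,L,S,C=cv2.connectedComponentsWithStats(m.astype(np.uint8),connectivity=8)
    return [(C[i].round(0),S[i,4],P[L==i]) for i in range(1,n) if S[i,4]>=amin]
E
python3 - <<'E'
from h import *
for n in("top","side"):
    P=np.load(n+"0.npz")["P"]
    t=P[...,2][(P[...,0]>.3)&(P[...,0]<.7)&(abs(P[...,1])<.3)]; print(n,"table z",np.nanmedian(t))
    for c,a,Q in clusters(P):
        mn,mx=Q.min(0),Q.max(0); top=Q[Q[:,2]>mx[2]-.02]
        print(c,a,"min",mn.round(3),"max",mx.round(3),"topmean",top.mean(0).round(4))
E
```

```text
top table z 0.0007908452758207396
[437. 146.] 986 min [ 0.673 -0.253  0.012] max [ 0.754 -0.172  0.07 ] topmean [ 0.7125 -0.2124  0.0605]
[162. 194.] 1152 min [0.469 0.43  0.012] max [0.676 0.55  0.044] topmean [0.5749 0.4724 0.0334]
[261. 165.] 196 min [0.638 0.207 0.014] max [0.673 0.242 0.104] topmean [0.6552 0.2243 0.097 ]
[160. 170.] 36 min [0.621 0.464 0.012] max [0.655 0.499 0.017] topmean [0.6392 0.4804 0.0139]
[147. 174.] 47 min [0.616 0.496 0.012] max [0.647 0.529 0.017] topmean [0.6293 0.5134 0.0134]
[168. 173.] 17 min [0.617 0.454 0.012] max [0.645 0.472 0.016] topmean [0.6327 0.462  0.0134]
[166. 181.] 19 min [0.604 0.454 0.012] max [0.624 0.473 0.017] topmean [0.6121 0.4659 0.0138]
[479. 189.] 437 min [ 0.592 -0.363  0.015] max [ 0.627 -0.261  0.044] topmean [ 0.6096 -0.3252  0.0323]
[135. 188.] 17 min [0.585 0.537 0.012] max [0.603 0.548 0.019] topmean [0.593  0.5418 0.0141]
[352. 208.] 370 min [ 0.488 -0.059  0.012] max [0.61  0.064 0.053] topmean [0.5499 0.0024 0.0429]
[143. 207.] 36 min [0.535 0.509 0.012] max [0.56  0.533 0.017] topmean [0.546  0.521  0.0137]
[153.
[... 1739 characters left out ...]
0.102] topmean [0.5148 0.1946 0.0932]
[356. 239.] 391 min [0.427 0.181 0.012] max [0.461 0.21  0.101] topmean [0.4438 0.1936 0.0934]
[293. 276.] 434 min [0.516 0.321 0.012] max [0.551 0.353 0.103] topmean [0.5334 0.3361 0.0951]
[344. 283.] 440 min [0.412 0.299 0.012] max [0.447 0.328 0.101] topmean [0.4294 0.3119 0.0944]
[239. 344.] 4454 min [0.468 0.437 0.012] max [0.676 0.55  0.041] topmean [0.5722 0.4835 0.0321]
[253. 343.] 25 min [0.54  0.476 0.012] max [0.56  0.486 0.015] topmean [0.55   0.4814 0.0133]
[188. 355.] 48 min [0.635 0.539 0.012] max [0.66  0.55  0.015] topmean [0.6485 0.5454 0.0131]
[233. 377.] 23 min [0.539 0.546 0.012] max [0.565 0.55  0.015] topmean [0.5516 0.5481 0.013 ]
```

```bash
cat >> h.py <<'E'
from scipy.spatial.transform import Rotation as R
def go(pos,x=None,rv=None,yaw=None,tilt=None):
    """print total delta (mm) and world rotvec to reach pos with tool down, closing axis at yaw (deg), then tilt rotvec"""
    o=get_obs(); print("t",round(o["time_s"],1),"ee",o["ee_pos"].round(4),"d",((np.array(pos)-o["ee_pos"])*1000).round(1),end=" ")
    if yaw is not None:
        c=R.from_quat(o["eef_rot"][[1,2,3,0]])
        best=None
        for k in(0,180):
            y=np.radians(yaw+k); Y=np.array([np.cos(y),np.sin(y),0]);Z=np.array([0,0,-1.]);T=R.from_matrix(np.c_[np.cross(Y,Z),Y,Z])
            if tilt is not None:T=R.from_rotvec(tilt)*T
            r=(T*c.inv()).as_rotvec()
            if best is None or np.linalg.norm(r)<np.linalg.norm(best):best=r
        print("rot",best.round(3),end="")
    print()
E
python3 - <<'E'
from h import *
for n in("top","side"):
    P=np.load(n+"0.npz")["P"]
    for c,a,Q in clusters(P,.010,(.3,.65,-.4,-.15)):
        X=Q[:,:2]; m=X.mean(0); w,V=np.linalg.eigh(np.cov((X-m).T)); a_=V[:,1]; a_=a_*np.sign(a_[1]); s=(X-m)@a_; l=(X-m)@[-a_[1],a_[0]]
        b=s<s.min()+.045
        print(n,c,"axis",a_.round(3),np.degrees(np.arctan2(a_[1],a_[0])).round(1),"foot",(m+a_*s.min()+np.array([-a_[1],a_[0]])*(l.max()+l.min())/2).round(4),"len",np.ptp(s).round(4),"wid",np.ptp(l).round(4))
go((.61,-.25,.15),yaw=0)
E
```

```text
top [479. 189.] axis [0.052 0.999] 87.0 foot [ 0.6084 -0.3623] len 0.1012 wid 0.0359
top [449. 276.] axis [-0.513  0.859] 120.8 foot [ 0.4076 -0.2843] len 0.0994 wid 0.0363
side [357. 118.] axis [0.111 0.994] 83.6 foot [ 0.6033 -0.3567] len 0.1011 wid 0.0353
side [420. 145.] axis [-0.562  0.827] 124.2 foot [ 0.4102 -0.277 ] len 0.1019 wid 0.0349
t 0.1 ee [0.1724 0.4955 0.2306] d [ 437.6 -745.5  -80.6] rot [ 1.000e-03 -1.000e-03 -1.236e+00]
```

```bash
python3 -m jog '{"delta_pos":[[22,-37,0],[22,-37,0],[22,-37,0],[22,-37,0],[22,-37,0],[22,-37,0],[22,-37,0],[22,-37,0],[22,-37,0],[22,-37,0],[22,-37,0],[22,-37,0],[22,-37,0],[22,-37,0],[22,-37,0],[22,-37,0],[22,-37,0],[22,-37,0],[22,-37,-10],[22,-37,-10]],"rotation":[[0,0,-0.062],[0,0,-0.062],[0,0,-0.062],[0,0,-0.062],[0,0,-0.062],[0,0,-0.062],[0,0,-0.062],[0,0,-0.062],[0,0,-0.062],[0,0,-0.062],[0,0,-0.062],[0,0,-0.062],[0,0,-0.062],[0,0,-0.062],[0,0,-0.062],[0,0,-0.062],[0,0,-0.062],[0,0,-0.062],[0,0,-0.062],[0,0,-0.062]]}' 50
python3 - <<'E'
from h import *
go((.611,-.25,.1),yaw=-2,tilt=[-.7,0,0])
for n in("top","side"):
    f,P,c=shot(n); cv2.imwrite(f"pics/{n}1.png",f[:,:,::-1]); np.savez(f"{n}1.npz",f=f,P=P)
E
```

```text
time_s: 1.77
ee_pos: [0.5981, -0.2208, 0.2122]
eef_rot: [0.0, 0.71, 0.704, 0.0]
force: [1.3, 0.9, 0.3]
grip_width: 0.05
grasp_force: 0.0
t 1.8 ee [ 0.5981 -0.2208  0.2122] d [  12.9  -29.2 -112.2] rot [-0.7   -0.009 -0.026]
```

View pics/side1.png

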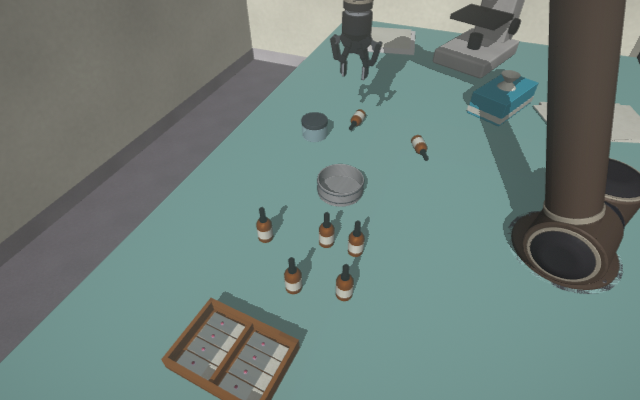

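The side view shows the gripper above F1, with the fingertips at about (343,73) and (366,75). I'll use the known TCP pose to find which camera's y is off.

Run:
```python
from h import *
P=np.load("side1.npz")["P"]; S=P[40:80,325:390].reshape(-1,3); S=S[(S[:,2]>.2)&(S[:,2]<.26)&(S[:,1]>-.4)]
lo=S[S[:,2]<.235]; print(len(lo),lo.min(0).round(4),lo.max(0).round(4),lo.mean(0).round(4))
P=np.load("top1.npz")["P"]; S=P.reshape(-1,3); S=S[(S[:,2]>.2)&(S[:,2]<.42)&(abs(S[:,1]+.23)<.1)&(abs(S[:,0]-.6)<.13)]
for a in(.2,.23,.26,.3,.34,.38): 
    q=S[(S[:,2]>=a)&(S[:,2]<a+.04)]
    if len(q):print("top",a,len(q),q.min(0).round(3),q.max(0).round(3))
P=np.load("side1.npz")["P"];S=P.reshape(-1,3); S=S[(S[:,2]>.2)&(S[:,2]<.42)&(abs(S[:,1]+.23)<.1)&(abs(S[:,0]-.6)<.13)]
for a in(.2,.23,.26,.3,.34,.38): 
    q=S[(S[:,2]>=a)&(S[:,2]<a+.04)]
    if len(q):print("side",a,len(q),q.min(0).round(3),q.max(0).round(3))
```

```text
98 [ 0.5616 -0.235   0.2097] [ 0.6393 -0.2104  0.2349] [ 0.6009 -0.2195  0.2241]
top 0.2 46 [ 0.56  -0.225  0.216] [ 0.636 -0.214  0.24 ]
top 0.23 128 [ 0.542 -0.234  0.23 ] [ 0.653 -0.21   0.27 ]
top 0.26 275 [ 0.534 -0.234  0.261] [ 0.662 -0.207  0.3  ]
top 0.3 389 [ 0.532 -0.239  0.3  ] [ 0.666 -0.206  0.339]
top 0.34 240 [ 0.561 -0.229  0.342] [ 0.633 -0.186  0.38 ]
top 0.38 284 [ 0.561 -0.232  0.38 ] [ 0.633 -0.186  0.42 ]
side 0.2 120 [ 0.561 -0.235  0.21 ] [ 0.639 -0.21   0.24 ]
side 0.23 276 [ 0.542 -0.239  0.231] [ 0.658 -0.21   0.27 ]
side 0.26 495 [ 0.535 -0.242  0.26 ] [ 0.665 -0.205  0.3  ]
side 0.3 563 [ 0.533 -0.24   0.3  ] [ 0.668 -0.185  0.34 ]
side 0.34 524 [ 0.562 -0.235  0.34 ] [ 0.637 -0.184  0.38 ]
side 0.38 466 [ 0.563 -0.245  0.38 ] [ 0.635 -0.184  0.418]
```

Run:
```python
from h import *
for k in"01":
  for n in("top","side"):
    P=np.load(n+k+".npz")["P"]
    for c,a,Q in clusters(P,.03,(.3,.7,-.1,.36),60): print(k,n,c,a,Q.min(0).round(4),Q.max(0).round(4))
```

```text
0 top [261. 164.] 184 [0.6381 0.2074 0.0319] [0.6731 0.2416 0.1041]
0 top [350. 209.] 307 [ 0.4881 -0.0585  0.0301] [0.6103 0.064  0.0531]
0 top [218. 212.] 190 [0.518  0.309  0.0307] [0.553  0.3438 0.1033]
0 top [276. 221.] 173 [0.499  0.167  0.0324] [0.5336 0.2009 0.1033]
0 top [275. 250.] 180 [0.4283 0.1672 0.03  ] [0.4626 0.2016 0.1033]
0 top [227. 255.] 185 [0.4136 0.2838 0.031 ] [0.448  0.318  0.1044]
0 side [340. 181.] 491 [ 0.4865 -0.052   0.0301] [0.6084 0.0712 0.0481]
0 side [264. 223.] 303 [0.6368 0.2184 0.0301] [0.6723 0.2494 0.1022]
0 side [326. 228.] 307 [0.4975 0.1793 0.0301] [0.5325 0.211  0.1015]
0 side [356. 237.] 311 [0.4267 0.1814 0.0301] [0.4613 0.21   0.1011]
0 side [292. 274.] 358 [0.5164 0.3212 0.0308] [0.5511 0.352  0.1028]
0 side [345. 281.] 364 [0.4121 0.2989 0.03  ] [0.4473 0.3282 0.1013]
1 top [261. 164.] 184 [0.6381 0.2071 0.0315] [0.6738 0.2416 0.1039]
1 top [350. 209.] 309 [ 0.4881 -0.0583  0.0302] [0.6102 0.0641 0.0527]
1 top [218. 212.] 188 [0.518  0.3085 0.0303] [0.5531 0.3435 0.1032]
1 top [276. 221.] 171 [0.499  0.167  0.0327] [0.5335 0.2007 0.1044]
1 top [275. 250.] 179 [0.4283 0.167  0.0314] [0.4625 0.2016 0.104 ]
1 top [227. 255.] 185 [0.4135 0.2836 0.0335] [0.4479 0.3177 0.1038]
1 top [462. 357.] 3048 [ 0.3    -0.1     0.6279] [ 0.4151 -0.0554  0.7012]
1 side [340. 181.] 493 [ 0.4861 -0.0528  0.03  ] [0.6091 0.0717 0.0479]
1 side [264. 223.] 300 [0.6371 0.2188 0.0303] [0.6726 0.2498 0.1027]
1 side [326. 228.] 304 [0.498  0.1795 0.0304] [0.5328 0.2107 0.1025]
1 side [356. 237.] 315 [0.4271 0.1802 0.03  ] [0.4618 0.2102 0.1018]
1 side [292. 274.] 359 [0.5166 0.3206 0.0301] [0.5513 0.3532 0.1026]
1 side [345. 281.] 366 [0.412  0.2982 0.03  ] [0.4477 0.3281 0.1031]
```

Run:
```python
from h import *
for n in("top","side"):
    print(get_obs()["ee_pos"].round(4))
    f,P,c=shot(n); S=P.reshape(-1,3); S=S[(S[:,2]>.18)&(S[:,2]<.42)&(abs(S[:,1]+.23)<.1)&(abs(S[:,0]-.6)<.13)]
    for a in(.18,.23,.26,.3,.34,.38): 
      q=S[(S[:,2]>=a)&(S[:,2]<a+.04)]
      if len(q):print(n,a,len(q),q.min(0).round(3),q.max(0).round(3))
print(get_obs()["ee_pos"].round(4))
go((.611,-.275,.08),yaw=-2,tilt=[-.7,0,0])
```

```text
[ 0.5984 -0.2231  0.2074]
top 0.18 10 [ 0.568 -0.229  0.213] [ 0.637 -0.216  0.219]
top 0.23 177 [ 0.542 -0.237  0.23 ] [ 0.657 -0.213  0.27 ]
top 0.26 268 [ 0.537 -0.237  0.26 ] [ 0.664 -0.209  0.3  ]
top 0.3 379 [ 0.532 -0.241  0.3  ] [ 0.667 -0.19   0.34 ]
top 0.34 289 [ 0.562 -0.24   0.34 ] [ 0.632 -0.189  0.38 ]
top 0.38 295 [ 0.562 -0.238  0.38 ] [ 0.633 -0.189  0.42 ]
[ 0.5974 -0.2209  0.2089]
side 0.18 22 [ 0.561 -0.225  0.213] [ 0.634 -0.208  0.22 ]
side 0.23 271 [ 0.54  -0.232  0.23 ] [ 0.657 -0.204  0.27 ]
side 0.26 495 [ 0.533 -0.238  0.26 ] [ 0.661 -0.199  0.3  ]
side 0.3 574 [ 0.53  -0.234  0.3  ] [ 0.664 -0.182  0.34 ]
side 0.34 502 [ 0.56  -0.226  0.34 ] [ 0.634 -0.178  0.38 ]
side 0.38 507 [ 0.561 -0.242  0.38 ] [ 0.632 -0.179  0.42 ]
[ 0.597  -0.2195  0.2104]
t 2.0 ee [ 0.597  -0.2195  0.2104] d [  14.   -55.5 -130.4] rot [-0.701 -0.013 -0.027]
```

```bash
python3 -m jog '{"delta_pos":[[1.5,-2,-12],[1.5,-2,-12],[1.5,-2,-12],[1.5,-2,-12],[1.5,-2,-12],[1.5,-2,-12],[1.5,-2,-12],[1.5,-2,-12],[1.5,-2,-12],[1.5,-2,-12],[0,0,0],[0,0,0],[0,0,0],[0,0,0]],"rotation":[[-0.07,-0.0013,-0.0027],[-0.07,-0.0013,-0.0027],[-0.07,-0.0013,-0.0027],[-0.07,-0.0013,-0.0027],[-0.07,-0.0013,-0.0027],[-0.07,-0.0013,-0.0027],[-0.07,-0.0013,-0.0027],[-0.07,-0.0013,-0.0027],[-0.07,-0.0013,-0.0027],[-0.07,-0.0013,-0.0027],[0,0,0],[0,0,0],[0,0,0],[0,0,0]]}' 50
python3 - <<'E'
from h import *
go((.612,-.286,.011),yaw=-2,tilt=[-.7,0,0])
E
```

```text
time_s: 3.13
ee_pos: [0.6131, -0.2388, 0.0947]
eef_rot: [0.248, 0.675, 0.653, -0.236]
force: [0.4, -0.8, -0.2]
grip_width: 0.05
grasp_force: 0.0
t 3.1 ee [ 0.6131 -0.2388  0.0947] d [ -1.1 -47.2 -83.7] rot [-0.001  0.004 -0.003]
```

```bash
python3 -m jog '{"delta_pos":[[0,-6,-11],[0,-6,-11],[0,-6,-11],[0,-6,-11],[0,-6,-10],[-1,-6,-10],[0,-6,-10],[0,-5,-10],[0,0,0],[0,0,0],[0,0,0],[0,0,0]],"rotation":[[0,0,0],[0,0,0],[0,0,0],[0,0,0],[0,0,0],[0,0,0],[0,0,0],[0,0,0],[0,0,0],[0,0,0],[0,0,0],[0,0,0]]}' 50
python3 - <<'E'
from h import *
go((.612,-.286,.011),yaw=-2,tilt=[-.7,0,0])
f,P,c=shot("side"); cv2.imwrite("pics/side2.png",cv2.resize(f[60:180,280:440,::-1],None,fx=4,fy=4))
E
```

```text
time_s: 4.13
ee_pos: [0.6121, -0.2857, 0.0099]
eef_rot: [0.248, 0.675, 0.653, -0.237]
force: [0.5, 0.2, -0.1]
grip_width: 0.0499
grasp_force: 0.0
t 4.1 ee [ 0.6121 -0.2857  0.0099] d [-0.1 -0.3  1.1] rot [ 0.     0.003 -0.003]
```

View pics/side2.png

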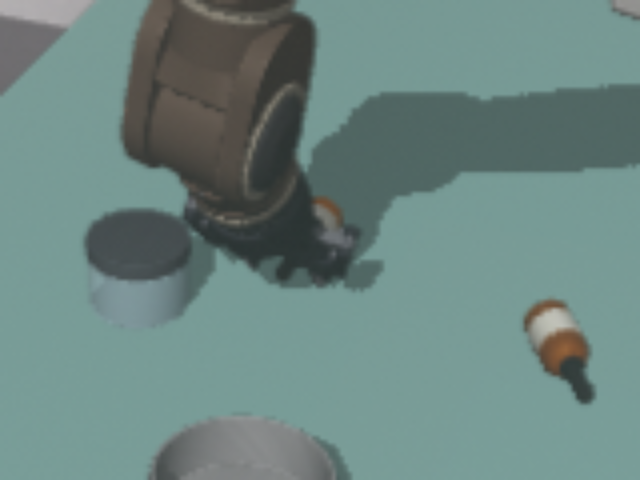

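```bash
python3 -m jog '{"delta_pos":[[0,0,0],[0,0,0],[0,0,0],[0,0,0],[0,0,0],[0,0,0],[0,0,0],[0,0,0],[0,0,4],[0,0,8],[0,0,8]],"rotation":[[0,0,0],[0,0,0],[0,0,0],[0,0,0],[0,0,0],[0,0,0],[0,0,0],[0,0,0],[0,0,0],[0,0,0],[0,0,0]]}' 0
python3 -m jog '{"delta_pos":[[0,0,9],[0,0,9],[0,0,9],[0,0,9],[0,0,9],[0,0,9],[0,0,9],[0,0,9],[0,0,4],[0,0,0],[0,0,0],[0,0,0],[0,0,0],[0,0,0],[0,0,0]],"rotation":[[0.12,-0.005,0],[0.12,-0.005,0],[0.12,-0.005,0],[0.12,-0.005,0],[0.12,-0.005,0],[0.12,-0.005,0],[0.12,-0.005,0],[0.12,-0.005,0],[0.12,-0.005,0],[0.12,-0.005,0],[0.12,-0.005,0],[0.12,-0.005,0],[0.12,-0.005,0],[0,0,0],[0,0,0]]}'
python3 - <<'E'
from h import *
go((.612,-.286,.077),yaw=-2,tilt=[.87,-.03,0])
for n in("side","top"):
    f,P,c=shot(n); cv2.imwrite(f"pics/{n}3.png",cv2.resize(f[60:180,280:440,::-1] if n=="side" else f[120:280,400:560,::-1],None,fx=4,fy=4)); np.savez(n+"3.npz",f=f,P=P)
E
```

```text
time_s: 5.1
ee_pos: [0.6108, -0.2856, 0.0285]
eef_rot: [0.247, 0.675, 0.654, -0.238]
force: [-0.1, -0.7, 0.1]
grip_width: 0.0109
grasp_force: 60.0
time_s: 6.35
ee_pos: [0.6105, -0.2869, 0.0997]
eef_rot: [-0.282, 0.661, 0.622, 0.309]
force: [0.6, 0.0, 0.1]
grip_width: 0.0111
grasp_force: 60.1
t 6.3 ee [ 0.6105 -0.2869  0.0997] d [  1.5   0.9 -22.7] rot [0.008 0.012 0.032]
```

View pics/side3.png

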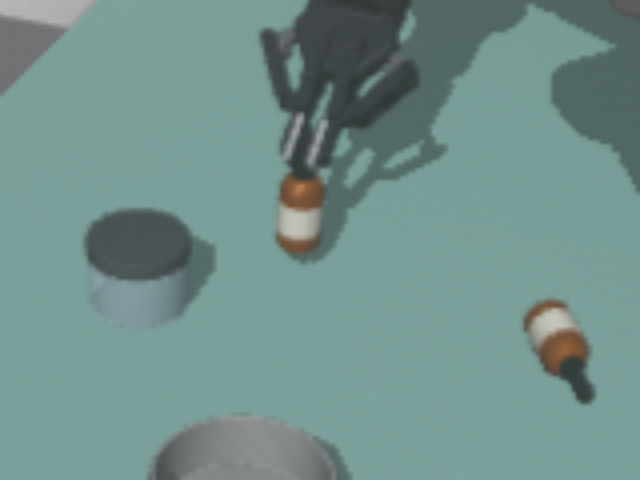

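The crop shows F1 upright in the fingers, with its foot just above the table. I'll lower it and watch the force.

```bash
python3 -m jog '{"delta_pos":[[0,0,-4],[0,0,-4],[0,0,-4],[0,0,-4],[0,0,-2],[0,0,0],[0,0,0]],"rotation":[[0,0,0],[0,0,0],[0,0,0],[0,0,0],[0,0,0],[0,0,0],[0,0,0]]}'; for i in 1 2; do :; done
python3 -m jog '{"delta_pos":[[0,0,-1],[0,0,-1],[0,0,-1],[0,0,0]],"rotation":[[0,0,0],[0,0,0],[0,0,0],[0,0,0]]}' | egrep 'ee_pos|force'
python3 - <<'E'
from h import *
f,P,c=shot("side"); S=P.reshape(-1,3); q=S[(abs(S[:,0]-.61)<.025)&(S[:,1]>-.31)&(S[:,1]<-.2)&(S[:,2]>-.004)&(S[:,2]<.12)]
for z in np.arange(0,.1,.01):
    w=q[(q[:,2]>z)&(q[:,2]<z+.01)]
    if len(w): print(z.round(2),len(w),w.min(0).round(3),w.max(0).round(3))
E
```

```text
time_s: 7.03
ee_pos: [0.6112, -0.2854, 0.0864]
eef_rot: [-0.28, 0.66, 0.624, 0.31]
force: [-0.0, 0.7, -0.7]
grip_width: 0.0111
grasp_force: 60.1
ee_pos: [0.6112, -0.2856, 0.0831]
force: [-0.5, -0.3, -0.6]
grasp_force: 60.1
0.0 129 [ 0.585 -0.304  0.   ] [ 0.634 -0.201  0.01 ]
0.01 25 [ 0.595 -0.3    0.01 ] [ 0.629 -0.274  0.02 ]
0.02 28 [ 0.594 -0.294  0.021] [ 0.623 -0.274  0.029]
0.03 29 [ 0.593 -0.293  0.03 ] [ 0.625 -0.274  0.04 ]
0.04 27 [ 0.593 -0.289  0.041] [ 0.627 -0.274  0.05 ]
0.05 38 [ 0.593 -0.3    0.05 ] [ 0.628 -0.274  0.06 ]
0.06 46 [ 0.593 -0.301  0.06 ] [ 0.625 -0.274  0.07 ]
0.07 21 [ 0.601 -0.296  0.07 ] [ 0.623 -0.282  0.079]
0.08 27 [ 0.591 -0.302  0.08 ] [ 0.627 -0.278  0.09 ]
0.09 50 [ 0.589 -0.302  0.09 ] [ 0.63  -0.275  0.1  ]
```

```bash
python3 -m jog '{"delta_pos":[[0,0,-1],[0,0,-1],[0,0,-1],[0,0,-1],[0,0,0]],"rotation":[[0,0,0],[0,0,0],[0,0,0],[0,0,0],[0,0,0]]}' | egrep 'ee_pos|force'
python3 -m jog '{"delta_pos":[[0,0,-1],[0,0,-1],[0,0,0]],"rotation":[[0,0,0],[0,0,0],[0,0,0]]}' | egrep 'ee_pos|force'
python3 -m jog '{"delta_pos":[[0,0,-1],[0,0,0]],"rotation":[[0,0,0],[0,0,0]]}' | egrep 'ee_pos|force'
```

```text
ee_pos: [0.6112, -0.2855, 0.0791]
force: [0.9, 0.1, -0.7]
grasp_force: 60.1
ee_pos: [0.6112, -0.2855, 0.0772]
force: [0.2, -0.1, -0.2]
grasp_force: 60.1
ee_pos: [0.6113, -0.2856, 0.0762]
force: [-0.2, 0.7, -0.2]
grasp_force: 60.1
```

```bash
python3 -m jog '{"delta_pos":[[0,0,-1],[0,0,0]],"rotation":[[0,0,0],[0,0,0]]}' | egrep 'ee_pos|force'
python3 -m jog '{"delta_pos":[[0,0,-1],[0,0,0]],"rotation":[[0,0,0],[0,0,0]]}' | egrep 'ee_pos|force'
python3 -m jog '{"delta_pos":[[0,0,-1],[0,0,0]],"rotation":[[0,0,0],[0,0,0]]}' | egrep 'ee_pos|force'
```

```text
ee_pos: [0.6113, -0.2856, 0.0753]
force: [-0.4, -0.5, -0.7]
grasp_force: 60.1
ee_pos: [0.6112, -0.2856, 0.0743]
force: [-0.6, 0.1, -1.3]
grasp_force: 60.1
ee_pos: [0.6113, -0.2856, 0.0732]
force: [0.6, 0.1, -0.7]
grasp_force: 60.1
```

```bash
python3 -m jog '{"delta_pos":[[0,0,-1],[0,0,0]],"rotation":[[0,0,0],[0,0,0]]}' | egrep 'ee_pos|force'
python3 -m jog '{"delta_pos":[[0,0,-1],[0,0,0]],"rotation":[[0,0,0],[0,0,0]]}' | egrep 'ee_pos|force'
python3 - <<'E'
from h import *
f,P,c=shot("side"); cv2.imwrite("pics/side4.png",cv2.resize(f[90:150,320:400,::-1],None,fx=7,fy=7))
E
```

```text
ee_pos: [0.6114, -0.2855, 0.0729]
force: [0.1, -0.9, 2.5]
grasp_force: 60.4
ee_pos: [0.6115, -0.2856, 0.0728]
force: [-0.0, -1.2, 6.2]
grasp_force: 60.9
```

View pics/side4.png

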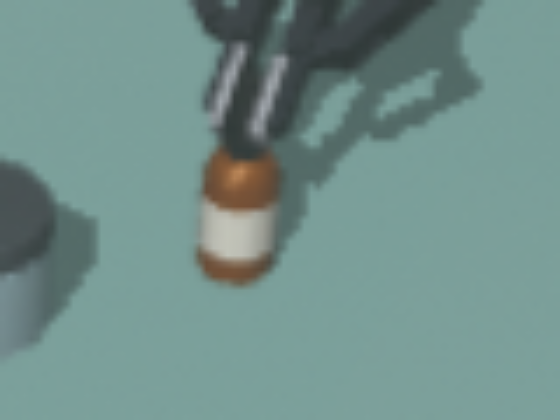

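```bash
python3 -m jog '{"delta_pos":[[0,0,0],[0,0,0],[0,0,0],[0,0,0],[0,0,0],[0,0,0],[0,-5,4],[0,-8,7],[0,-8,7],[0,-8,7],[0,-8,7],[0,-5,12],[0,0,20],[0,0,20],[0,0,20],[0,0,0],[0,0,0]],"rotation":[[0,0,0],[0,0,0],[0,0,0],[0,0,0],[0,0,0],[0,0,0],[0,0,0],[0,0,0],[0,0,0],[0,0,0],[0,0,0],[0,0,0],[0,0,0],[0,0,0],[0,0,0],[0,0,0],[0,0,0]]}' 45
python3 - <<'E'
from h import *
go((.339,-.168,.085),yaw=30.8,tilt=[-.601,-.359,0])
f,P,c=shot("top"); np.savez("top5.npz",f=f,P=P)
for c,a,Q in clusters(P,.012,(.3,.66,-.45,.36),60): print(c,a,Q.min(0).round(4),Q.max(0).round(4))
E
```

```text
time_s: 10.55
ee_pos: [0.6052, -0.3172, 0.1676]
eef_rot: [-0.269, 0.665, 0.624, 0.311]
force: [-0.7, -0.2, -0.5]
grip_width: 0.0447
grasp_force: 0.0
t 10.6 ee [ 0.6052 -0.3172  0.1676] d [-266.2  149.2  -82.6] rot [-1.53  -0.334  0.461]
[553. 186.] 3185 [ 0.5308 -0.4499  0.1651] [ 0.6599 -0.3156  0.3357]
[261. 166.] 152 [0.638  0.2069 0.0127] [0.6597 0.241  0.1044]
[471. 187.] 240 [ 0.5949 -0.3185  0.0124] [ 0.6305 -0.281   0.1072]
[352. 208.] 365 [ 0.4881 -0.058   0.0121] [0.6103 0.064  0.0539]
[219. 212.] 203 [0.518  0.3087 0.0125] [0.5529 0.3428 0.1032]
[536. 305.] 19911 [ 0.3    -0.4396  0.0142] [ 0.5458 -0.0458  0.537 ]
[276. 221.] 178 [0.4991 0.167  0.0175] [0.5335 0.2009 0.1036]
[275. 250.] 183 [0.4282 0.166  0.0204] [0.4625 0.2014 0.1039]
[228. 255.] 197 [0.4137 0.2842 0.013 ] [0.448  0.3186 0.1034]
```

```bash
python3 -m jog '{"delta_pos":[[-35,15,10],[-35,15,10],[-35,15,10],[-35,15,10],[-35,15,10],[-35,15,10],[-4,4,-10],[-4,4,-10],[-4,4,-10],[-4,4,-10],[-4,4,-10],[-4,4,-10],[-4,4,-10],[-4,4,-10],[-4,4,-10],[-4,4,-10],[-4,4,-10],[-4,4,-10],[-4,4,-10],[-4,4,-10]],"rotation":[[0,0,0],[0,0,0],[0,0,0],[0,0,0],[0,0,0],[0,0,0],[-0.109,-0.024,0.033],[-0.109,-0.024,0.033],[-0.109,-0.024,0.033],[-0.109,-0.024,0.033],[-0.109,-0.024,0.033],[-0.109,-0.024,0.033],[-0.109,-0.024,0.033],[-0.109,-0.024,0.033],[-0.109,-0.024,0.033],[-0.109,-0.024,0.033],[-0.109,-0.024,0.033],[-0.109,-0.024,0.033],[-0.109,-0.024,0.033],[-0.109,-0.024,0.033]]}' 45
python3 -m jog '{"delta_pos":[[0,0,0],[0,0,0],[0,0,0]],"rotation":[[0,0,0],[0,0,0],[0,0,0]]}' >/dev/null
python3 - <<'E'
from h import *
go((.369,-.218,.010),yaw=30.8,tilt=[-.601,-.359,0])
f,P,c=shot("top"); cv2.imwrite("pics/top6.png",cv2.resize(f[140:340,380:560,::-1],None,fx=3,fy=3)); print(get_obs()["joint_pos"].round(2))
for c,a,Q in clusters(P,.012,(.3,.66,-.45,.36),60): print(c,a,Q.min(0).round(4),Q.max(0).round(4))
E
```

```text
time_s: 12.27
ee_pos: [0.3386, -0.1709, 0.0858]
eef_rot: [0.299, 0.464, 0.817, -0.169]
force: [1.0, 1.5, -1.2]
grip_width: 0.0451
grasp_force: 0.0
t 12.5 ee [ 0.3402 -0.1708  0.0869] d [ 28.8 -47.2 -76.9] rot [-0.006 -0.    -0.   ]
[-0.04 -0.48 -1.02  0.6  -0.57  0.87]
[261. 166.] 153 [0.6386 0.2069 0.0129] [0.6599 0.2412 0.1036]
[471. 187.] 239 [ 0.5948 -0.3183  0.0131] [ 0.6308 -0.2808  0.1012]
[352. 208.] 369 [ 0.4881 -0.058   0.0126] [0.6102 0.0641 0.0524]
[219. 212.] 203 [0.518  0.3083 0.0125] [0.553  0.3435 0.1055]
[276. 221.] 177 [0.4991 0.167  0.0171] [0.5335 0.201  0.1028]
[275. 250.] 182 [0.4283 0.166  0.0217] [0.4626 0.2015 0.1058]
[228. 255.] 195 [0.4135 0.2841 0.0158] [0.448  0.3174 0.1021]
[449. 276.] 445 [ 0.3554 -0.2911  0.014 ] [ 0.4194 -0.1968  0.0412]
[404. 310.] 1330 [ 0.3    -0.1928  0.0827] [ 0.3735 -0.0351  0.2756]
```

View pics/top6.png

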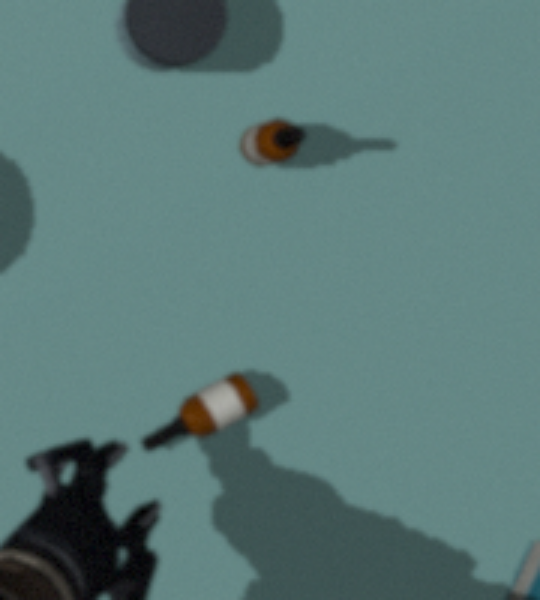

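F1 stands at crop (275,140), F2's teat tip is at about (150,443), and the gripper is lined up beyond it. I'll move in and grip.

```bash
python3 -m jog '{"delta_pos":[[3.6,-6,-9.5],[3.6,-6,-9.5],[3.6,-6,-9.5],[3.6,-6,-9.5],[3.6,-6,-9.5],[3.6,-6,-9.5],[3.6,-6,-9.5],[3.6,-5.5,-9.5],[0,0,0],[0,0,0],[0,0,0]],"rotation":[[0,0,0],[0,0,0],[0,0,0],[0,0,0],[0,0,0],[0,0,0],[0,0,0],[0,0,0],[0,0,0],[0,0,0],[0,0,0]]}' 45 | egrep 'ee_pos|force'
python3 -m jog '{"delta_pos":[[0,0,0],[0,0,0],[0,0,0],[0,0,0],[0,0,0],[0,0,0],[0,0,0],[0,0,0],[0,0,4],[0,0,8],[0,0,8]],"rotation":[[0,0,0],[0,0,0],[0,0,0],[0,0,0],[0,0,0],[0,0,0],[0,0,0],[0,0,0],[0,0,0],[0,0,0],[0,0,0]]}' 0
python3 -m jog '{"delta_pos":[[0,0,9],[0,0,9],[0,0,9],[0,0,9],[0,0,9],[0,0,9],[0,0,9],[0,0,9],[0,0,4],[0,0,0],[0,0,0],[0,0,0],[0,0,0],[0,0,0],[0,0,0]],"rotation":[[0.103,0.062,0],[0.103,0.062,0],[0.103,0.062,0],[0.103,0.062,0],[0.103,0.062,0],[0.103,0.062,0],[0.103,0.062,0],[0.103,0.062,0],[0.103,0.062,0],[0.103,0.062,0],[0.103,0.062,0],[0.103,0.062,0],[0.103,0.062,0],[0,0,0],[0,0,0]]}'
python3 - <<'E'
from h import *
go((.369,-.218,.075),yaw=30.8,tilt=[.747,.447,0]);print(get_obs()["joint_pos"].round(2))
f,P,c=shot("side"); cv2.imwrite("pics/side7.png",cv2.resize(f[80:200,340:500,::-1],None,fx=4,fy=4))
E
```

```text
ee_pos: [0.3686, -0.2194, 0.0111]
force: [1.3, 1.0, -0.1]
grasp_force: 0.0
time_s: 14.4
ee_pos: [0.3671, -0.218, 0.0295]
eef_rot: [0.296, 0.465, 0.818, -0.167]
force: [-0.2, 0.6, 0.2]
grip_width: 0.0109
grasp_force: 58.6
time_s: 15.65
ee_pos: [0.3678, -0.2185, 0.1026]
eef_rot: [-0.369, 0.449, 0.787, 0.206]
force: [-0.2, -0.3, 0.3]
grip_width: 0.0109
grasp_force: 58.7
t 15.7 ee [ 0.3678 -0.2185  0.1026] d [  1.2   0.5 -27.6] rot [ 0.001 -0.006 -0.   ]
[-0.7   0.65  0.09  1.85  0.25  0.22]
```

View pics/side7.png

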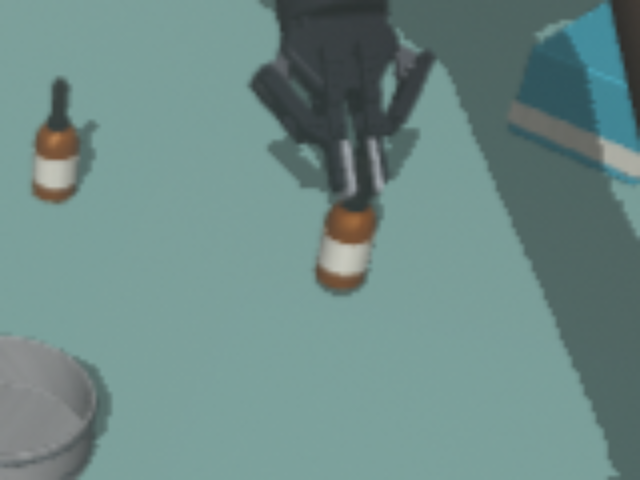

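F1 stands free and F2 is upright in the fingers; its lean in the image matches the perspective at that column. Lowering it now.

```bash
python3 -m jog '{"delta_pos":[[0,0,-4],[0,0,-4],[0,0,-4],[0,0,-4],[0,0,-4],[0,0,-3],[0,0,-2],[0,0,0],[0,0,0]],"rotation":[[0,0,0],[0,0,0],[0,0,0],[0,0,0],[0,0,0],[0,0,0],[0,0,0],[0,0,0],[0,0,0]]}' | egrep 'ee_pos|force'
python3 -m jog '{"delta_pos":[[0,0,-1],[0,0,-1],[0,0,-1],[0,0,0]],"rotation":[[0,0,0],[0,0,0],[0,0,0],[0,0,0]]}' | egrep 'ee_pos|force'
python3 -m jog '{"delta_pos":[[0,0,-1],[0,0,0]],"rotation":[[0,0,0],[0,0,0]]}' | egrep 'ee_pos|force'
python3 -m jog '{"delta_pos":[[0,0,-1],[0,0,0]],"rotation":[[0,0,0],[0,0,0]]}' | egrep 'ee_pos|force'
```

```text
ee_pos: [0.368, -0.2183, 0.081]
force: [-0.3, 0.8, -0.4]
grasp_force: 58.7
ee_pos: [0.368, -0.2183, 0.0778]
force: [-1.0, 0.3, -0.2]
grasp_force: 58.7
ee_pos: [0.368, -0.2183, 0.077]
force: [-0.2, -0.2, 0.0]
grasp_force: 58.7
ee_pos: [0.368, -0.2183, 0.076]
force: [-0.9, 0.4, -1.0]
grasp_force: 58.7
```

```bash
python3 -m jog '{"delta_pos":[[0,0,-1],[0,0,-1],[0,0,0]],"rotation":[[0,0,0],[0,0,0],[0,0,0]]}' | egrep 'ee_pos|force'
python3 -m jog '{"delta_pos":[[0,0,-1],[0,0,0]],"rotation":[[0,0,0],[0,0,0]]}' | egrep 'ee_pos|force'
python3 -m jog '{"delta_pos":[[0,0,-1],[0,0,0]],"rotation":[[0,0,0],[0,0,0]]}' | egrep 'ee_pos|force'
python3 -m jog '{"delta_pos":[[0,0,-1],[0,0,0]],"rotation":[[0,0,0],[0,0,0]]}' | egrep 'ee_pos|force'
```

```text
ee_pos: [0.368, -0.2183, 0.0739]
force: [-0.7, -0.1, -0.5]
grasp_force: 58.7
ee_pos: [0.368, -0.2183, 0.0731]
force: [-0.1, -0.1, -0.7]
grasp_force: 58.7
ee_pos: [0.368, -0.2182, 0.073]
force: [-0.2, -0.6, 6.1]
grasp_force: 59.2
ee_pos: [0.3679, -0.2181, 0.0729]
force: [-0.1, -2.3, 10.1]
grasp_force: 59.7
```

```bash
python3 -m jog '{"delta_pos":[[0,0,0],[0,0,0],[0,0,0],[0,0,0],[0,0,0],[0,0,0],[2,-3,3],[3,-5,5],[3,-5,5],[3,-5,5],[3,-5,5],[3,-5,5],[3,-5,5],[0,0,15],[0,0,20],[0,0,20],[0,0,20],[0,0,0]],"rotation":[[0,0,0],[0,0,0],[0,0,0],[0,0,0],[0,0,0],[0,0,0],[0,0,0],[0,0,0],[0,0,0],[0,0,0],[0,0,0],[0,0,0],[0,0,0],[0,0,0],[0,0,0],[0,0,0],[0,0,0],[0,0,0]]}' 45
cat >> h.py <<'E'
def bottles(P,box=(.3,.7,-.45,.40)):
    out=[]
    for c,a,Q in clusters(P,.02,box,60):
        h=Q[:,2].max()
        if .085<h<.115:
            b=Q[(Q[:,2]<.06)]; t=Q[Q[:,2]>.08]
            out.append((t[:,:2].mean(0).round(4),((b.min(0)+b.max(0))/2)[:2].round(4),np.ptp(b[:,:2],axis=0).round(3)))
    return out
E
python3 - <<'E'
from h import *
go((.369,-.218,.25),yaw=30.8)
f,P,c=shot("top"); np.savez("top8.npz",f=f,P=P)
for b in bottles(P): print(*b)
E
```

```text
time_s: 19.37
ee_pos: [0.3857, -0.2483, 0.1754]
eef_rot: [-0.361, 0.45, 0.791, 0.205]
force: [0.2, 0.5, 0.3]
grip_width: 0.0449
grasp_force: 0.0
t 19.4 ee [ 0.3857 -0.2483  0.1754] d [-16.7  30.3  74.6] rot [-0.734 -0.438  0.001]
[0.6551 0.2243] [0.6557 0.2245] [0.035 0.034]
[ 0.6122 -0.2975] [ 0.6126 -0.2991] [0.036 0.036]
[0.5353 0.3256] [0.5356 0.3259] [0.035 0.034]
[0.5164 0.1849] [0.5163 0.1841] [0.034 0.034]
[0.4455 0.1838] [0.4454 0.1837] [0.034 0.036]
[0.431  0.3011] [0.4308 0.301 ] [0.034 0.035]
[ 0.3727 -0.2273] [ 0.3731 -0.2268] [0.034 0.034]
```

```bash
python3 -m jog '{"delta_pos":[[-1.6,2.7,0],[-1.6,2.7,0],[-1.6,2.7,0],[-1.6,2.7,0],[-1.6,2.7,0],[-1.6,2.7,0],[-1.6,2.6,0],[-1.6,2.5,0],[0,0,0],[0,0,0],[0,0,0],[0,0,0]],"rotation":[[-0.092,-0.055,0],[-0.092,-0.055,0],[-0.092,-0.055,0],[-0.092,-0.055,0],[-0.092,-0.055,0],[-0.092,-0.055,0],[-0.092,-0.055,0],[-0.092,-0.055,0],[0,0,0],[0,0,0],[0,0,0],[0,0,0]]}' 45
python3 - <<'E'
from h import *
go((.373,-.227,.073),yaw=30.8)
P=np.load("top8.npz")["P"].reshape(-1,3)
from scipy.optimize import least_squares
for n in("top0","top5","top8","side0"):
    P=np.load(n+".npz")["P"].reshape(-1,3)
    q=P[(P[:,2]>.042)&(P[:,2]<.055)&(abs(P[:,0]-.55)<.075)&(abs(P[:,1])<.085)]
    s=least_squares(lambda p:np.hypot(q[:,0]-p[0],q[:,1]-p[1])-p[2],[.55,0,.06],loss="soft_l1",f_scale=.002); print(n,len(q),s.x.round(4))
E
```

```text
time_s: 20.42
ee_pos: [0.3727, -0.227, 0.1725]
eef_rot: [-0.003, 0.495, 0.869, 0.001]
force: [0.5, -0.5, 1.1]
grip_width: 0.045
grasp_force: 0.0
t 20.4 ee [ 0.3727 -0.227   0.1725] d [  0.3   0.  -99.5] rot [-0.004 -0.004  0.002]
top0 182 [0.5487 0.003  0.0592]
top5 191 [0.5488 0.0029 0.0593]
top8 187 [0.5488 0.003  0.0593]
side0 181 [0.548  0.0098 0.0591]
```

```bash
python3 -m jog '{"delta_pos":[[0,0,-15],[0,0,-17],[0,0,-17],[0,0,-17],[0,0,-17],[0,0,-12],[0,0,-4],[0,0,0],[0,0,0]],"rotation":[[0,0,0],[0,0,0],[0,0,0],[0,0,0],[0,0,0],[0,0,0],[0,0,0],[0,0,0],[0,0,0]]}' 45 | egrep 'ee_pos|force'
python3 -m jog '{"delta_pos":[[0,0,0],[0,0,0],[0,0,0],[0,0,0],[0,0,0],[0,0,0],[0,0,0],[0,0,10],[0,0,20],[0,0,25],[0,0,25]],"rotation":[[0,0,0],[0,0,0],[0,0,0],[0,0,0],[0,0,0],[0,0,0],[0,0,0],[0,0,0],[0,0,0],[0,0,0],[0,0,0]]}' 0
python3 -m jog '{"delta_pos":[[12,16,0],[22,28,0],[22,28,0],[22,28,0],[22,28,0],[22,28,0],[22,28,0],[18,24,0],[12,16,0],[0,0,0],[0,0,0],[0,0,0]],"rotation":[[0,0,0],[0,0,0],[0,0,0],[0,0,0],[0,0,0],[0,0,0],[0,0,0],[0,0,0],[0,0,0],[0,0,0],[0,0,0],[0,0,0]]}'
python3 - <<'E'
from h import *
go((.549,.003,.077),yaw=30.8)
f,P,c=shot("side"); cv2.imwrite("pics/side9.png",cv2.resize(f[80:220,260:440,::-1],None,fx=3,fy=3))
E
```

```text
ee_pos: [0.3726, -0.227, 0.0739]
force: [0.1, -0.1, 0.3]
grasp_force: 0.0
time_s: 22.08
ee_pos: [0.3713, -0.2259, 0.1548]
eef_rot: [-0.003, 0.495, 0.869, 0.001]
force: [0.3, -1.1, -1.0]
grip_width: 0.0106
grasp_force: 58.6
time_s: 23.08
ee_pos: [0.5456, -0.0027, 0.154]
eef_rot: [-0.002, 0.495, 0.869, 0.0]
force: [0.4, -0.5, -0.4]
grip_width: 0.0109
grasp_force: 58.7
t 23.1 ee [ 0.5456 -0.0027  0.154 ] d [  3.4   5.7 -77. ] rot [-0.002 -0.003  0.002]
```

View pics/side9.png

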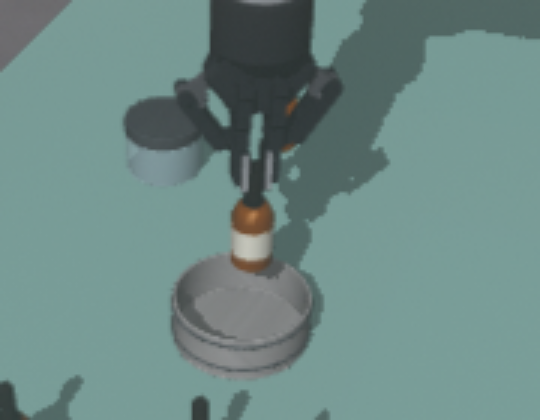

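F2 hangs upright over the caddy. I'll lower it into the middle.

```bash
python3 -m jog '{"delta_pos":[[1.4,2.4,0],[1,1.7,0],[1,1.6,0],[0,0,-10],[0,0,-15],[0,0,-15],[0,0,-15],[0,0,-12],[0,0,-5],[0,0,-1],[0,0,0],[0,0,0]],"rotation":[[0,0,0],[0,0,0],[0,0,0],[0,0,0],[0,0,0],[0,0,0],[0,0,0],[0,0,0],[0,0,0],[0,0,0],[0,0,0],[0,0,0]]}' | egrep 'ee_pos|force'
python3 -m jog '{"delta_pos":[[0,0,-1],[0,0,-1],[0,0,0]],"rotation":[[0,0,0],[0,0,0],[0,0,0]]}' | egrep 'ee_pos|force'
python3 -m jog '{"delta_pos":[[0,0,-1],[0,0,0]],"rotation":[[0,0,0],[0,0,0]]}' | egrep 'ee_pos|force'
```

```text
ee_pos: [0.55, 0.0032, 0.0816]
force: [-0.1, 0.3, -0.8]
grasp_force: 58.7
ee_pos: [0.5498, 0.0032, 0.0793]
force: [-0.2, -0.3, -0.3]
grasp_force: 58.7
ee_pos: [0.5501, 0.0033, 0.079]
force: [-0.6, -0.2, 4.9]
grasp_force: 59.3
```

```bash
python3 -m jog '{"delta_pos":[[0,0,0],[0,0,0],[0,0,0],[0,0,0],[0,0,0],[0,0,8],[0,0,20],[0,0,25],[0,0,25],[0,0,22],[10,-20,0],[10,-35,0],[10,-35,0],[10,-35,0],[10,-35,0],[0,0,0],[0,0,0],[0,0,0]],"rotation":[[0,0,0],[0,0,0],[0,0,0],[0,0,0],[0,0,0],[0,0,0],[0,0,0],[0,0,0],[0,0,0],[0,0,0],[0,0,0],[0,0,0],[0,0,0],[0,0,0],[0,0,0],[0,0,0],[0,0,0],[0,0,0]]}' 26
python3 - <<'E'
from h import *
go((.612,-.2975,.074),yaw=30.8)
f,P,c=shot("top"); np.savez("top10.npz",f=f,P=P)
for b in bottles(P): print(*b)
q=P.reshape(-1,3); q=q[(np.hypot(q[:,0]-.549,q[:,1]-.003)<.05)&(q[:,2]>.085)]; print("mid teat",q.mean(0).round(4),len(q))
E
```

```text
time_s: 26.05
ee_pos: [0.5994, -0.1567, 0.1782]
eef_rot: [-0.002, 0.495, 0.869, 0.001]
force: [0.4, -1.1, 1.0]
grip_width: 0.0257
grasp_force: 0.0
t 26.1 ee [ 0.5994 -0.1567  0.1782] d [  12.6 -140.8 -104.2] rot [-0.003 -0.003  0.002]
[0.6552 0.2244] [0.6561 0.2239] [0.035 0.035]
[0.5491 0.0016] [0.5496 0.0009] [0.035 0.036]
[0.5353 0.3258] [0.5356 0.3262] [0.035 0.035]
[0.5164 0.1849] [0.5162 0.1841] [0.034 0.034]
[0.4458 0.1837] [0.4453 0.1843] [0.035 0.034]
[0.4311 0.3014] [0.4309 0.3008] [0.034 0.033]
mid teat [0.5493 0.0016 0.1021] 27
```

```bash
python3 -m jog '{"delta_pos":[[3.2,-30,0],[3.2,-38,0],[3.2,-38,0],[3,-34,0],[0,0,0],[0,0,0],[0,0,0],[0,0,0]],"rotation":[[0,0,0],[0,0,0],[0,0,0],[0,0,0],[0,0,0],[0,0,0],[0,0,0],[0,0,0]]}' 45
python3 - <<'E'
from h import *
go((.612,-.2965,.074),yaw=30.8)
f,P,c=shot("side")
for b in bottles(P): print(*b)
E
```

```text
time_s: 26.77
ee_pos: [0.6124, -0.2949, 0.1785]
eef_rot: [-0.002, 0.494, 0.87, 0.001]
force: [-0.7, -0.4, -0.1]
grip_width: 0.0448
grasp_force: 0.0
t 26.8 ee [ 0.6124 -0.2949  0.1785] d [  -0.4   -1.6 -104.5] rot [-0.003 -0.002 -0.   ]
[ 0.6116 -0.2892] [ 0.6114 -0.2882] [0.035 0.028]
[0.5478 0.0104] [0.5477 0.0102] [0.123 0.126]
[0.6538 0.2342] [0.6548 0.234 ] [0.035 0.032]
[0.5148 0.1947] [0.515  0.1953] [0.035 0.032]
[0.4438 0.1937] [0.4442 0.1956] [0.035 0.031]
[0.5332 0.3362] [0.5337 0.3361] [0.035 0.033]
[0.4293 0.3121] [0.4298 0.3132] [0.035 0.03 ]
```

```bash
python3 -m jog '{"delta_pos":[[0,-1,-15],[0,-0.5,-18],[0,0,-18],[0,0,-18],[0,0,-18],[0,0,-13],[0,0,-4.5],[0,0,0],[0,0,0]],"rotation":[[0,0,0],[0,0,0],[0,0,0],[0,0,0],[0,0,0],[0,0,0],[0,0,0],[0,0,0],[0,0,0]]}' 45 | egrep 'ee_pos|force'
python3 -m jog '{"delta_pos":[[0,0,0],[0,0,0],[0,0,0],[0,0,0],[0,0,0],[0,0,0],[0,0,0],[0,0,10],[0,0,20],[0,0,25],[0,0,25],[0,0,0]],"rotation":[[0,0,0],[0,0,0],[0,0,0],[0,0,0],[0,0,0],[0,0,0],[0,0,0],[0,0,0],[0,0,0],[0,0,0],[0,0,0],[0,0,0]]}' 0 | egrep 'ee_pos|force|wid'
python3 -m jog '{"delta_pos":[[-3,16,0],[-5,28,0],[-5,32,0],[-5,33,0],[-5,33,0],[-5,33,0],[-5,33,0],[-5,28,0],[-4,20,0],[-2,10,0],[0,0,0],[0,0,0],[0,0,0]],"rotation":[[0,0,0],[0,0,0],[0,0,0],[0,0,0],[0,0,0],[0,0,0],[0,0,0],[0,0,0],[0,0,0],[0,0,0],[0,0,0],[0,0,0],[0,0,0]]}' | egrep 'ee_pos|force'
python3 - <<'E'
from h import *
go((.5685,-.0295,.079),yaw=30.8)
E
```

```text
ee_pos: [0.6126, -0.2975, 0.0743]
force: [0.2, 0.9, 0.4]
grasp_force: 0.0
ee_pos: [0.6137, -0.2992, 0.1595]
force: [0.7, -0.1, 0.6]
grip_width: 0.0108
grasp_force: 58.6
ee_pos: [0.5684, -0.0334, 0.1534]
force: [0.9, 0.0, -0.8]
grasp_force: 58.5
t 29.6 ee [ 0.5684 -0.0334  0.1534] d [  0.1   3.9 -74.4] rot [-0.002 -0.002  0.003]
```

```bash
python3 -m jog '{"delta_pos":[[0,2,0],[0,1.9,0],[0,0,0],[0,0,0],[0,0,-10],[0,0,-15],[0,0,-15],[0,0,-14],[0,0,-10],[0,0,-5],[0,0,-2],[0,0,0],[0,0,0]],"rotation":[[0,0,0],[0,0,0],[0,0,0],[0,0,0],[0,0,0],[0,0,0],[0,0,0],[0,0,0],[0,0,0],[0,0,0],[0,0,0],[0,0,0],[0,0,0]]}' | egrep 'ee_pos|force'
python3 -m jog '{"delta_pos":[[0,0,-1],[0,0,-1],[0,0,0]],"rotation":[[0,0,0],[0,0,0],[0,0,0]]}' | egrep 'ee_pos|force'
python3 -m jog '{"delta_pos":[[0,0,-1],[0,0,0]],"rotation":[[0,0,0],[0,0,0]]}' | egrep 'ee_pos|force'
```

```text
ee_pos: [0.5686, -0.0283, 0.0831]
force: [0.0, 0.2, -0.9]
grasp_force: 58.5
ee_pos: [0.5685, -0.0284, 0.0808]
force: [0.0, 0.1, -0.5]
grasp_force: 58.5
ee_pos: [0.5682, -0.0284, 0.0795]
force: [-0.8, -0.0, -0.2]
grasp_force: 58.5
```

```bash
python3 -m jog '{"delta_pos":[[0,0,-1],[0,0,0]],"rotation":[[0,0,0],[0,0,0]]}' | egrep 'ee_pos|force'
python3 -m jog '{"delta_pos":[[0,0,-1],[0,0,0]],"rotation":[[0,0,0],[0,0,0]]}' | egrep 'ee_pos|force'
python3 -m jog '{"delta_pos":[[0,0,-1],[0,0,0]],"rotation":[[0,0,0],[0,0,0]]}' | egrep 'ee_pos|force'
```

```text
ee_pos: [0.5685, -0.0283, 0.0788]
force: [-0.3, -0.2, 1.4]
grasp_force: 58.8
ee_pos: [0.5687, -0.0283, 0.0788]
force: [-0.7, 0.4, 6.5]
grasp_force: 59.4
ee_pos: [0.569, -0.0284, 0.0787]
force: [-2.7, 0.9, 12.5]
grasp_force: 60.1
```

```bash
python3 -m jog '{"delta_pos":[[0,0,0],[0,0,0],[0,0,0],[0,0,0],[0,0,0],[0,0,8],[0,0,20],[0,0,25],[0,0,25],[0,0,22],[-16,26,0],[-20,34,0],[-20,34,0],[-20,34,0],[-20,34,0],[-16,28,0],[-11,22,0],[0,0,0],[0,0,0],[0,0,0]],"rotation":[[0,0,0],[0,0,0],[0,0,0],[0,0,0],[0,0,0],[0,0,0],[0,0,0],[0,0,0],[0,0,0],[0,0,0],[0,0,0],[0,0,0],[0,0,0],[0,0,0],[0,0,0],[0,0,0],[0,0,0],[0,0,0],[0,0,0],[0,0,0]]}' 26
cat >> h.py <<'E'
def teats(P):
    "top-view teats (z>.085) as (x,y,n), relative to caddy centre as well"
    m=((P[...,2]>.088)&(P[...,2]<.112)&(P[...,0]>.3)&(P[...,0]<.72)&(P[...,1]>-.4)&(P[...,1]<.42)).astype(np.uint8)
    n,L,S,C=cv2.connectedComponentsWithStats(m,connectivity=8)
    for i in range(1,n):
        if S[i,4]>8:
            q=P[L==i][:,:2].mean(0); d=(q-[.549,.003])*1000
            print(q.round(4),S[i,4],"rel mm",d.round(1),"r",np.hypot(*d).round(1),"ang",np.degrees(np.arctan2(d[1],d[0])).round(0) if np.hypot(*d)<60 else "")
E
python3 - <<'E'
from h import *
go((.446,.184,.074),yaw=30.8)
f,P,c=shot("top"); np.savez("top11.npz",f=f,P=P); teats(P); print(get_obs()["joint_pos"].round(2))
E
```

```text
time_s: 33.32
ee_pos: [0.4454, 0.1836, 0.1769]
eef_rot: [-0.001, 0.495, 0.869, 0.001]
force: [1.1, 0.3, -1.0]
grip_width: 0.026
grasp_force: 0.0
t 33.3 ee [0.4454 0.1836 0.1769] d [   0.6    0.4 -102.9] rot [-0.002 -0.002  0.001]
[0.6555 0.2244] 24 rel mm [106.5 221.4] r 245.7 ang 
[ 0.568  -0.0293] 26 rel mm [ 19.  -32.3] r 37.5 ang -60.0
[0.5493 0.0014] 27 rel mm [ 0.3 -1.6] r 1.6 ang -81.0
[0.5355 0.3261] 26 rel mm [-13.5 323.1] r 323.3 ang 
[ 0.39  0.05 -0.24  1.28  0.    1.42]
```

```bash
python3 -m jog '{"delta_pos":[[0,0,-15],[0,0,-18],[0,0,-18],[0,0,-18],[0,0,-17],[0,0,-12],[0,0,-5],[0,0,0],[0,0,0]],"rotation":[[0,0,0],[0,0,0],[0,0,0],[0,0,0],[0,0,0],[0,0,0],[0,0,0],[0,0,0],[0,0,0]]}' 40 | egrep 'ee_pos|force'
python3 -m jog '{"delta_pos":[[0,0,0],[0,0,0],[0,0,0],[0,0,0],[0,0,0],[0,0,0],[0,0,0],[0,0,10],[0,0,20],[0,0,25],[0,0,25],[0,0,25],[0,0,10],[0,0,0]],"rotation":[[0,0,0],[0,0,0],[0,0,0],[0,0,0],[0,0,0],[0,0,0],[0,0,0],[0,0,0],[0,0,0],[0,0,0],[0,0,0],[0,0,0],[0,0,0],[0,0,0]]}' 0 | egrep 'ee_pos|force|wid'
python3 -m jog '{"delta_pos":[[6,-15,0],[11,-28,0],[12,-30,0],[12,-30,0],[12,-30,0],[12,-30,0],[10,-25,0],[6,-15,0],[4,-10,0],[0,0,0],[0,0,0],[0,0,0]],"rotation":[[0,0,0],[0,0,0],[0,0,0],[0,0,0],[0,0,0],[0,0,0],[0,0,0],[0,0,0],[0,0,0],[0,0,0],[0,0,0],[0,0,0]]}' | egrep 'ee_pos|force'
python3 - <<'E'
from h import *
go((.5305,-.029,.079),yaw=30.8)
E
```

```text
ee_pos: [0.4457, 0.1831, 0.0739]
force: [0.9, -0.0, 0.2]
grasp_force: 0.0
ee_pos: [0.4463, 0.1841, 0.1911]
force: [0.0, 0.9, -0.5]
grip_width: 0.0107
grasp_force: 58.7
ee_pos: [0.5296, -0.0285, 0.188]
force: [0.1, -0.6, -1.0]
grasp_force: 58.6
t 36.3 ee [ 0.5296 -0.0285  0.188 ] d [   0.9   -0.5 -109. ] rot [-0.003 -0.003  0.001]
```

```bash
python3 -m jog '{"delta_pos":[[0.5,0,-10],[0.4,-0.5,-17],[0,0,-18],[0,0,-18],[0,0,-16],[0,0,-12],[0,0,-9],[0,0,-4],[0,0,-2],[0,0,0],[0,0,0]],"rotation":[[0,0,0],[0,0,0],[0,0,0],[0,0,0],[0,0,0],[0,0,0],[0,0,0],[0,0,0],[0,0,0],[0,0,0],[0,0,0]]}' | egrep 'ee_pos|force'
python3 -m jog '{"delta_pos":[[0,0,-1],[0,0,-1],[0,0,0]],"rotation":[[0,0,0],[0,0,0],[0,0,0]]}' | egrep 'ee_pos|force'
python3 -m jog '{"delta_pos":[[0,0,-1],[0,0,-1],[0,0,0]],"rotation":[[0,0,0],[0,0,0],[0,0,0]]}' | egrep 'ee_pos|force'
```

```text
ee_pos: [0.5316, -0.0297, 0.0832]
force: [0.1, -0.0, -0.5]
grasp_force: 58.6
ee_pos: [0.5313, -0.0299, 0.0808]
force: [-0.4, 0.3, -0.7]
grasp_force: 58.6
ee_pos: [0.5313, -0.0299, 0.0786]
force: [0.4, -0.1, -0.6]
grasp_force: 58.7
```

```bash
python3 -m jog '{"delta_pos":[[0,0,-1],[0,0,-0.5],[0,0,0]],"rotation":[[0,0,0],[0,0,0],[0,0,0]]}' | egrep 'ee_pos|force'
python3 -m jog '{"delta_pos":[[0,0,0],[0,0,0],[0,0,0],[0,0,0],[0,0,0],[0,0,8],[0,0,20],[0,0,25],[0,0,25],[0,0,22],[-1,20,0],[-2,32,0],[-2,36,0],[-2,36,0],[-2,36,0],[-2,30,0],[-3,25,0],[0,0,0],[0,0,0],[0,0,0]],"rotation":[[0,0,0],[0,0,0],[0,0,0],[0,0,0],[0,0,0],[0,0,0],[0,0,0],[0,0,0],[0,0,0],[0,0,0],[0,0,0],[0,0,0],[0,0,0],[0,0,0],[0,0,0],[0,0,0],[0,0,0],[0,0,0],[0,0,0],[0,0,0]]}' 26
python3 - <<'E'
from h import *
go((.516,.185,.074),yaw=30.8)
f,P,c=shot("top"); np.savez("top12.npz",f=f,P=P); teats(P)
f,P,c=shot("side")
for b in bottles(P): print("side",*b)
E
```

```text
ee_pos: [0.5317, -0.0299, 0.0785]
force: [-2.2, 0.3, 7.9]
grasp_force: 59.6
time_s: 39.62
ee_pos: [0.5171, 0.1848, 0.1773]
eef_rot: [-0.001, 0.495, 0.869, 0.0]
force: [-0.4, 0.1, 1.2]
grip_width: 0.0258
grasp_force: 0.0
t 39.6 ee [0.5171 0.1848 0.1773] d [  -1.1    0.2 -103.3] rot [-0.002 -0.002  0.001]
[0.6554 0.2243] 24 rel mm [106.4 221.3] r 245.6 ang 
[ 0.5679 -0.0295] 28 rel mm [ 18.9 -32.5] r 37.6 ang -60.0
[0.5495 0.0014] 26 rel mm [ 0.5 -1.6] r 1.7 ang -73.0
[ 0.5299 -0.029 ] 27 rel mm [-19.1 -32. ] r 37.3 ang -121.0
[0.43  0.304] 15 rel mm [-119.  301.] r 323.7 ang 
side [0.654  0.2342] [0.6547 0.2349] [0.035 0.032]
side [0.5148 0.1946] [0.515  0.1961] [0.035 0.03 ]
side [0.5334 0.3363] [0.5338 0.3362] [0.034 0.033]
side [0.4293 0.3121] [0.4299 0.3134] [0.035 0.03 ]
```

```bash
python3 -m jog '{"delta_pos":[[-1,0,-15],[0,0,-18],[0,0,-18],[0,0,-18],[0,0,-17],[0,0,-12],[0,0,-5],[0,0,0],[0,0,0]],"rotation":[[0,0,0],[0,0,0],[0,0,0],[0,0,0],[0,0,0],[0,0,0],[0,0,0],[0,0,0],[0,0,0]]}' 40 | egrep 'ee_pos|force'
python3 -m jog '{"delta_pos":[[0,0,0],[0,0,0],[0,0,0],[0,0,0],[0,0,0],[0,0,0],[0,0,0],[0,0,10],[0,0,20],[0,0,25],[0,0,25],[0,0,25],[0,0,10],[0,0,0]],"rotation":[[0,0,0],[0,0,0],[0,0,0],[0,0,0],[0,0,0],[0,0,0],[0,0,0],[0,0,0],[0,0,0],[0,0,0],[0,0,0],[0,0,0],[0,0,0],[0,0,0]]}' 0 | egrep 'ee_pos|force|wid'
python3 -m jog '{"delta_pos":[[-0.5,-15,0],[-0.5,-25,0],[-0.5,-30,0],[-0.5,-30,0],[-0.5,-30,0],[-0.5,-25,0],[-0.5,-15,0],[-0.5,-11,0],[0,0,0],[0,0,0],[0,0,0]],"rotation":[[0,0,0],[0,0,0],[0,0,0],[0,0,0],[0,0,0],[0,0,0],[0,0,0],[0,0,0],[0,0,0],[0,0,0],[0,0,0]]}' | egrep 'ee_pos|force'
python3 - <<'E'
from h import *
go((.5112,.0038,.079),yaw=30.8)
E
```

```text
ee_pos: [0.5164, 0.1845, 0.0745]
force: [0.3, -0.6, 0.6]
grasp_force: 0.0
ee_pos: [0.5171, 0.1855, 0.1917]
force: [1.0, 0.1, -0.6]
grip_width: 0.0112
grasp_force: 58.7
ee_pos: [0.512, 0.0049, 0.1884]
force: [0.6, 1.2, -1.1]
grasp_force: 58.7
t 42.5 ee [0.512  0.0049 0.1884] d [  -0.8   -1.1 -109.4] rot [-0.003 -0.003  0.001]
```

```bash
python3 -m jog '{"delta_pos":[[-1,-0.5,-10],[-0.6,0,-17],[0,0,-18],[0,0,-18],[0,0,-16],[0,0,-12],[0,0,-9],[0,0,-4],[0,0,-2],[0,0,0],[0,0,0]],"rotation":[[0,0,0],[0,0,0],[0,0,0],[0,0,0],[0,0,0],[0,0,0],[0,0,0],[0,0,0],[0,0,0],[0,0,0],[0,0,0]]}' | egrep 'ee_pos|force'
python3 -m jog '{"delta_pos":[[0,0,-1],[0,0,-1],[0,0,0]],"rotation":[[0,0,0],[0,0,0],[0,0,0]]}' | egrep 'ee_pos|force'
python3 -m jog '{"delta_pos":[[0,0,-1],[0,0,-1],[0,0,0]],"rotation":[[0,0,0],[0,0,0],[0,0,0]]}' | egrep 'ee_pos|force'
python3 -m jog '{"delta_pos":[[0,0,-1],[0,0,0]],"rotation":[[0,0,0],[0,0,0]]}' | egrep 'ee_pos|force'
```

```text
ee_pos: [0.5106, 0.0038, 0.0834]
force: [-0.1, 0.8, -0.2]
grasp_force: 58.7
ee_pos: [0.5106, 0.0036, 0.0812]
force: [0.1, 0.1, -1.3]
grasp_force: 58.7
ee_pos: [0.5107, 0.0036, 0.0792]
force: [0.5, 0.0, -0.8]
grasp_force: 58.8
ee_pos: [0.5111, 0.0037, 0.0791]
force: [-0.6, 0.1, 5.2]
grasp_force: 59.4
```

```bash
python3 -m jog '{"delta_pos":[[0,0,0],[0,0,0],[0,0,0],[0,0,0],[0,0,0],[0,0,8],[0,0,20],[0,0,25],[0,0,25],[0,0,22],[-7,25,0],[-10,38,0],[-10,38,0],[-10,38,0],[-10,38,0],[-10,38,0],[-10,38,0],[-8,28,0],[-5,16,0],[0,0,0]],"rotation":[[0,0,0],[0,0,0],[0,0,0],[0,0,0],[0,0,0],[0,0,0],[0,0,0],[0,0,0],[0,0,0],[0,0,0],[0,0,0],[0,0,0],[0,0,0],[0,0,0],[0,0,0],[0,0,0],[0,0,0],[0,0,0],[0,0,0],[0,0,0]]}' 26 | egrep "ee_pos|wid"
python3 -m jog '{"delta_pos":[[0,0,0],[0,0,0],[0,0,0]],"rotation":[[0,0,0],[0,0,0],[0,0,0]]}' >/dev/null
python3 - <<'E'
from h import *
go((.431,.301,.074),yaw=30.8)
f,P,c=shot("top"); np.savez("top13.npz",f=f,P=P); teats(P)
f,P,c=shot("side")
for b in bottles(P): print("side",*b)
E
```

```text
ee_pos: [0.4295, 0.3036, 0.1784]
grip_width: 0.026
t 46.0 ee [0.4309 0.2997 0.1783] d [ 1.000e-01  1.300e+00 -1.043e+02] rot [-0.002 -0.002  0.003]
[0.6557 0.2245] 23 rel mm [106.7 221.5] r 245.8 ang 
[ 0.5681 -0.0296] 27 rel mm [ 19.1 -32.6] r 37.8 ang -60.0
[0.5495 0.0014] 26 rel mm [ 0.5 -1.6] r 1.7 ang -73.0
[0.5355 0.3259] 26 rel mm [-13.5 322.9] r 323.2 ang 
[ 0.5299 -0.029 ] 27 rel mm [-19.1 -32. ] r 37.3 ang -121.0
[0.5096 0.004 ] 22 rel mm [-39.4   1. ] r 39.4 ang 178.0
side [0.6541 0.2339] [0.6545 0.2339] [0.035 0.032]
side [0.5334 0.3361] [0.5338 0.3364] [0.035 0.032]
side [0.4293 0.312 ] [0.4296 0.313 ] [0.035 0.029]
```

```bash
python3 -m jog '{"delta_pos":[[0,1,-15],[0,0,-18],[0,0,-18],[0,0,-18],[0,0,-18],[0,0,-12],[0,0,-5],[0,0,0],[0,0,0]],"rotation":[[0,0,0],[0,0,0],[0,0,0],[0,0,0],[0,0,0],[0,0,0],[0,0,0],[0,0,0],[0,0,0]]}' 40 | egrep 'ee_pos|force'
python3 -m jog '{"delta_pos":[[0,0,0],[0,0,0],[0,0,0],[0,0,0],[0,0,0],[0,0,0],[0,0,0],[0,0,10],[0,0,20],[0,0,25],[0,0,25],[0,0,25],[0,0,10],[0,0,0]],"rotation":[[0,0,0],[0,0,0],[0,0,0],[0,0,0],[0,0,0],[0,0,0],[0,0,0],[0,0,0],[0,0,0],[0,0,0],[0,0,0],[0,0,0],[0,0,0],[0,0,0]]}' 0 | egrep 'ee_pos|force|wid'
python3 -m jog '{"delta_pos":[[6,-15,0],[10,-28,0],[12,-32,0],[13,-33,0],[13,-33,0],[12,-32,0],[12,-32,0],[10,-28,0],[8,-20,0],[4,-12,0],[0,0,0],[0,0,0],[0,0,0]],"rotation":[[0,0,0],[0,0,0],[0,0,0],[0,0,0],[0,0,0],[0,0,0],[0,0,0],[0,0,0],[0,0,0],[0,0,0],[0,0,0],[0,0,0],[0,0,0]]}' | egrep 'ee_pos|force'
python3 - <<'E'
from h import *
go((.531,.0365,.079),yaw=30.8)
E
```

```text
ee_pos: [0.4309, 0.3013, 0.0745]
force: [-0.1, 0.2, -0.3]
grasp_force: 0.0
ee_pos: [0.4314, 0.3023, 0.1916]
force: [1.3, 0.6, -0.7]
grip_width: 0.0105
grasp_force: 58.6
ee_pos: [0.5299, 0.0374, 0.1883]
force: [-0.4, -0.4, -0.9]
grasp_force: 58.6
t 49.1 ee [0.5299 0.0374 0.1883] d [   1.1   -0.9 -109.3] rot [-0.003 -0.004  0.001]
```

```bash
python3 -m jog '{"delta_pos":[[0.5,-0.8,-10],[0,0,-17],[0,0,-18],[0,0,-18],[0,0,-16],[0,0,-12],[0,0,-9],[0,0,-4],[0,0,-2],[0,0,0],[0,0,0]],"rotation":[[0,0,0],[0,0,0],[0,0,0],[0,0,0],[0,0,0],[0,0,0],[0,0,0],[0,0,0],[0,0,0],[0,0,0],[0,0,0]]}' | egrep 'ee_pos|force'
python3 -m jog '{"delta_pos":[[0,0,-1],[0,0,-1],[0,0,0]],"rotation":[[0,0,0],[0,0,0],[0,0,0]]}' | egrep 'ee_pos|force'
python3 -m jog '{"delta_pos":[[0,0,-1],[0,0,-1],[0,0,0]],"rotation":[[0,0,0],[0,0,0],[0,0,0]]}' | egrep 'ee_pos|force'
python3 -m jog '{"delta_pos":[[0,0,-1],[0,0,0]],"rotation":[[0,0,0],[0,0,0]]}' | egrep 'ee_pos|force'
```

```text
ee_pos: [0.5314, 0.036, 0.0837]
force: [0.2, 1.1, -0.8]
grasp_force: 58.6
ee_pos: [0.5312, 0.0358, 0.0813]
force: [0.1, -0.1, -0.4]
grasp_force: 58.6
ee_pos: [0.5312, 0.0358, 0.0792]
force: [0.4, -0.3, 0.7]
grasp_force: 58.7
ee_pos: [0.5316, 0.0359, 0.0791]
force: [-0.9, -0.5, 5.9]
grasp_force: 59.3
```

```bash
python3 -m jog '{"delta_pos":[[0,0,0],[0,0,0],[0,0,0],[0,0,0],[0,0,0],[0,0,8],[0,0,20],[0,0,25],[0,0,25],[0,0,22],[0,25,0],[0.5,38,0],[0.5,38,0],[0.5,38,0],[0.5,38,0],[0.5,38,0],[0.5,35,0],[0.5,26,0],[0,14,0],[0,0,0]],"rotation":[[0,0,0],[0,0,0],[0,0,0],[0,0,0],[0,0,0],[0,0,0],[0,0,0],[0,0,0],[0,0,0],[0,0,0],[0,0,0],[0,0,0],[0,0,0],[0,0,0],[0,0,0],[0,0,0],[0,0,0],[0,0,0],[0,0,0],[0,0,0]]}' 26 | egrep "ee_pos|wid"
python3 -m jog '{"delta_pos":[[0,0,0],[0,0,0],[0,0,0]],"rotation":[[0,0,0],[0,0,0],[0,0,0]]}' >/dev/null
python3 - <<'E'
from h import *
go((.5354,.3259,.074),yaw=30.8)
f,P,c=shot("top"); np.savez("top14.npz",f=f,P=P); teats(P)
f,P,c=shot("side")
for b in bottles(P): print("side",*b)
E
```

```text
ee_pos: [0.5342, 0.3285, 0.1779]
grip_width: 0.0259
t 52.6 ee [0.5347 0.3244 0.1784] d [   0.7    1.5 -104.4] rot [-0.002 -0.002  0.003]
[0.6555 0.2245] 24 rel mm [106.5 221.5] r 245.8 ang 
[ 0.5681 -0.0296] 27 rel mm [ 19.1 -32.6] r 37.8 ang -60.0
[0.5495 0.0014] 26 rel mm [ 0.5 -1.6] r 1.7 ang -72.0
[0.5299 0.0364] 26 rel mm [-19.1  33.4] r 38.5 ang 120.0
[ 0.5299 -0.029 ] 27 rel mm [-19.1 -32. ] r 37.3 ang -121.0
[0.5098 0.0042] 23 rel mm [-39.2   1.2] r 39.2 ang 178.0
side [0.533  0.3364] [0.5338 0.3365] [0.035 0.032]
```

```bash
python3 -m jog '{"delta_pos":[[0,1,-15],[0,0,-18],[0,0,-18],[0,0,-18],[0,0,-18],[0,0,-12],[0,0,-5],[0,0,0],[0,0,0]],"rotation":[[0,0,0],[0,0,0],[0,0,0],[0,0,0],[0,0,0],[0,0,0],[0,0,0],[0,0,0],[0,0,0]]}' 40 | egrep 'ee_pos|force'
python3 -m jog '{"delta_pos":[[0,0,0],[0,0,0],[0,0,0],[0,0,0],[0,0,0],[0,0,0],[0,0,0],[0,0,10],[0,0,20],[0,0,25],[0,0,25],[0,0,25],[0,0,14],[0,0,0]],"rotation":[[0,0,0],[0,0,0],[0,0,0],[0,0,0],[0,0,0],[0,0,0],[0,0,0],[0,0,0],[0,0,0],[0,0,0],[0,0,0],[0,0,0],[0,0,0],[0,0,0]]}' 0 | egrep 'ee_pos|force|wid'
python3 -m jog '{"delta_pos":[[2,-15,0],[4,-28,0],[6,-34,0],[6,-34,0],[6,-34,0],[6,-34,0],[6,-34,0],[6,-34,0],[5,-30,0],[4,-22,0],[2,-15,0],[0,-9,0],[0,0,0],[0,0,0],[0,0,0]],"rotation":[[0,0,0],[0,0,0],[0,0,0],[0,0,0],[0,0,0],[0,0,0],[0,0,0],[0,0,0],[0,0,0],[0,0,0],[0,0,0],[0,0,0],[0,0,0],[0,0,0],[0,0,0]]}' | egrep 'ee_pos|force'
python3 - <<'E'
from h import *
go((.5889,.0035,.079),yaw=30.8)
E
```

```text
ee_pos: [0.5349, 0.3267, 0.0747]
force: [0.1, 0.6, 0.9]
grasp_force: 0.0
ee_pos: [0.5357, 0.3276, 0.1973]
force: [0.6, 0.5, -0.2]
grip_width: 0.0109
grasp_force: 58.7
ee_pos: [0.5871, 0.0045, 0.1926]
force: [0.4, -0.5, -0.7]
grasp_force: 58.7
t 55.9 ee [0.5871 0.0045 0.1926] d [   1.8   -1.  -113.6] rot [-0.003 -0.003  0.001]
```

```bash
python3 -m jog '{"delta_pos":[[1,-0.7,-10],[0,0,-17],[0,0,-18],[0,0,-18],[0,0,-18],[0,0,-14],[0,0,-9],[0,0,-4],[0,0,-2],[0,0,0],[0,0,0]],"rotation":[[0,0,0],[0,0,0],[0,0,0],[0,0,0],[0,0,0],[0,0,0],[0,0,0],[0,0,0],[0,0,0],[0,0,0],[0,0,0]]}' | egrep 'ee_pos|force'
python3 -m jog '{"delta_pos":[[0,0,-1],[0,0,-1],[0,0,0]],"rotation":[[0,0,0],[0,0,0],[0,0,0]]}' | egrep 'ee_pos|force'
python3 -m jog '{"delta_pos":[[0,0,-1],[0,0,-1],[0,0,0]],"rotation":[[0,0,0],[0,0,0],[0,0,0]]}' | egrep 'ee_pos|force'
python3 -m jog '{"delta_pos":[[0,0,-1],[0,0,0]],"rotation":[[0,0,0],[0,0,0]]}' | egrep 'ee_pos|force'
```

```text
ee_pos: [0.5891, 0.0033, 0.0838]
force: [-0.5, 0.6, 0.3]
grasp_force: 58.7
ee_pos: [0.5887, 0.0031, 0.0813]
force: [0.7, 0.2, -0.2]
grasp_force: 58.7
ee_pos: [0.5888, 0.0031, 0.0793]
force: [0.5, 0.8, 0.4]
grasp_force: 58.8
ee_pos: [0.5891, 0.0032, 0.0792]
force: [-1.0, -0.2, 5.9]
grasp_force: 59.4
```

Last one: the bottle at (.6555,.2245). The move is [66.5, 221].

```bash
python3 -m jog '{"delta_pos":[[0,0,0],[0,0,0],[0,0,0],[0,0,0],[0,0,0],[0,0,8],[0,0,20],[0,0,25],[0,0,25],[0,0,22],[6,20,0],[10,34,0],[10,34,0],[10,34,0],[10,34,0],[10,32,0],[7,22,0],[4,12,0],[0,0,0],[0,0,0]],"rotation":[[0,0,0],[0,0,0],[0,0,0],[0,0,0],[0,0,0],[0,0,0],[0,0,0],[0,0,0],[0,0,0],[0,0,0],[0,0,0],[0,0,0],[0,0,0],[0,0,0],[0,0,0],[0,0,0],[0,0,0],[0,0,0],[0,0,0],[0,0,0]]}' 26 | egrep "ee_pos|wid"
python3 -m jog '{"delta_pos":[[0,0,0],[0,0,0],[0,0,0]],"rotation":[[0,0,0],[0,0,0],[0,0,0]]}' >/dev/null
python3 - <<'E'
from h import *
go((.6553,.2243,.074),yaw=30.8)
f,P,c=shot("top"); np.savez("top15.npz",f=f,P=P); teats(P)
f,P,c=shot("side")
for b in bottles(P): print("side",*b)
E
```

```text
ee_pos: [0.6554, 0.225, 0.1779]
grip_width: 0.0261
t 59.4 ee [0.6555 0.2237 0.1786] d [  -0.2    0.6 -104.6] rot [-0.002 -0.002  0.003]
[0.5876 0.0032] 24 rel mm [38.6  0.2] r 38.6 ang 0.0
[ 0.5681 -0.0296] 27 rel mm [ 19.1 -32.6] r 37.8 ang -60.0
[0.5495 0.0014] 26 rel mm [ 0.5 -1.6] r 1.7 ang -73.0
[0.5299 0.0364] 26 rel mm [-19.1  33.4] r 38.5 ang 120.0
[ 0.5299 -0.029 ] 27 rel mm [-19.1 -32. ] r 37.3 ang -121.0
[0.5098 0.0042] 23 rel mm [-39.2   1.2] r 39.2 ang 178.0
side [0.5438 0.0068] [0.5469 0.0105] [0.122 0.124]
side [0.6536 0.2345] [0.6551 0.2346] [0.035 0.032]
```

```bash
python3 -m jog '{"delta_pos":[[0,0.5,-15],[0,0,-18],[0,0,-18],[0,0,-18],[0,0,-18],[0,0,-12],[0,0,-5],[0,0,0],[0,0,0]],"rotation":[[0,0,0],[0,0,0],[0,0,0],[0,0,0],[0,0,0],[0,0,0],[0,0,0],[0,0,0],[0,0,0]]}' 40 | egrep 'ee_pos|force'
python3 -m jog '{"delta_pos":[[0,0,0],[0,0,0],[0,0,0],[0,0,0],[0,0,0],[0,0,0],[0,0,0],[0,0,10],[0,0,20],[0,0,25],[0,0,25],[0,0,25],[0,0,14],[0,0,0]],"rotation":[[0,0,0],[0,0,0],[0,0,0],[0,0,0],[0,0,0],[0,0,0],[0,0,0],[0,0,0],[0,0,0],[0,0,0],[0,0,0],[0,0,0],[0,0,0],[0,0,0]]}' 0 | egrep 'ee_pos|force|wid'
python3 -m jog '{"delta_pos":[[-7,-15,0],[-12,-27,0],[-14,-30,0],[-14,-30,0],[-13,-30,0],[-12,-26,0],[-8,-18,0],[-6,-12,0],[0,0,0],[0,0,0],[0,0,0]],"rotation":[[0,0,0],[0,0,0],[0,0,0],[0,0,0],[0,0,0],[0,0,0],[0,0,0],[0,0,0],[0,0,0],[0,0,0],[0,0,0]]}' | egrep 'ee_pos|force'
python3 - <<'E'
from h import *
go((.5697,.0367,.079),yaw=30.8)
E
```

```text
ee_pos: [0.6558, 0.2255, 0.0747]
force: [-0.3, 0.3, 0.9]
grasp_force: 0.0
ee_pos: [0.6566, 0.226, 0.1974]
force: [-0.4, 0.1, 0.0]
grip_width: 0.0108
grasp_force: 58.6
ee_pos: [0.5698, 0.0383, 0.1926]
force: [0.1, 0.1, -0.1]
grasp_force: 58.6
t 62.4 ee [0.5698 0.0383 0.1926] d [-1.000e-01 -1.600e+00 -1.136e+02] rot [-0.003 -0.003  0.001]
```

```bash
python3 -m jog '{"delta_pos":[[-0.8,-1.2,-10],[0,0,-17],[0,0,-18],[0,0,-14],[0,0,-10],[0,0,-8],[0,0,-6],[0,0,0],[0,0,0]],"rotation":[[0,0,0],[0,0,0],[0,0,0],[0,0,0],[0,0,0],[0,0,0],[0,0,0],[0,0,0],[0,0,0]]}' | egrep 'ee_pos|force'
python3 -m jog '{"delta_pos":[[0,0,-5],[0,0,-5],[0,0,-5],[0,0,-5],[0,0,-4],[0,0,-3],[0,0,0],[0,0,0]],"rotation":[[0,0,0],[0,0,0],[0,0,0],[0,0,0],[0,0,0],[0,0,0],[0,0,0],[0,0,0]]}' | egrep 'ee_pos|force'
```

```text
ee_pos: [0.5689, 0.0366, 0.1101]
force: [-0.5, -0.4, -0.9]
grasp_force: 58.7
ee_pos: [0.5686, 0.0364, 0.0828]
force: [-0.5, -0.2, -0.8]
grasp_force: 58.7
```

No contact on the way in. I'll finish lowering, release, rise and move clear.

```bash
python3 -m jog '{"delta_pos":[[0,0,-1],[0,0,-1],[0,0,-1],[0,0,-1],[0,0,0]],"rotation":[[0,0,0],[0,0,0],[0,0,0],[0,0,0],[0,0,0]]}' | egrep 'ee_pos|force'
python3 -m jog '{"delta_pos":[[0,0,-1],[0,0,0]],"rotation":[[0,0,0],[0,0,0]]}' | egrep 'ee_pos|force'
python3 -m jog '{"delta_pos":[[0,0,0],[0,0,0],[0,0,0],[0,0,0],[0,0,0],[0,0,8],[0,0,20],[0,0,25],[0,0,25],[0,0,22],[-10,25,0],[-15,34,0],[-15,34,0],[-15,34,0],[-15,34,0],[-15,34,0],[-15,20,0],[0,0,0],[0,0,0],[0,0,0]],"rotation":[[0,0,0],[0,0,0],[0,0,0],[0,0,0],[0,0,0],[0,0,0],[0,0,0],[0,0,0],[0,0,0],[0,0,0],[0,0,0],[0,0,0],[0,0,0],[0,0,0],[0,0,0],[0,0,0],[0,0,0],[0,0,0],[0,0,0],[0,0,0]]}' 26 | egrep "ee_pos|wid"
python3 - <<'E'
from h import *
f,P,c=shot("top"); teats(P); t=f[120:300,260:440,::-1]
for x,a,Q in clusters(P,.012,(.65,.8,-.3,-.1),100): print("jar",(Q.min(0)+Q.max(0))[:2].round(3)/2)
q=P.reshape(-1,3); r=np.hypot(q[:,0]-.549,q[:,1]-.003); print("top heights",np.nanmax(q[r<.06][:,2]))
g,P,c=shot("side"); s=g[130:230,280:400,::-1]
cv2.imwrite("pics/end.png",np.hstack([cv2.resize(t,(400,400)),cv2.resize(s,(400,400))]))
E
```

```text
ee_pos: [0.569, 0.0365, 0.0794]
force: [0.1, -1.1, 1.3]
grasp_force: 58.9
ee_pos: [0.5693, 0.0365, 0.0793]
force: [-1.9, 0.4, 6.3]
grasp_force: 59.5
ee_pos: [0.4689, 0.2513, 0.1785]
grip_width: 0.026
[0.5875 0.0033] 24 rel mm [38.5  0.3] r 38.5 ang 0.0
[0.5678 0.0357] 22 rel mm [18.8 32.7] r 37.7 ang 60.0
[ 0.5681 -0.0296] 27 rel mm [ 19.1 -32.6] r 37.8 ang -60.0
[0.5495 0.0014] 26 rel mm [ 0.5 -1.6] r 1.7 ang -73.0
[0.5298 0.0366] 25 rel mm [-19.2  33.6] r 38.7 ang 120.0
[ 0.5299 -0.0291] 27 rel mm [-19.1 -32.1] r 37.3 ang -121.0
[0.5096 0.0041] 22 rel mm [-39.4   1.1] r 39.4 ang 178.0
jar [ 0.714 -0.213]
top heights 0.11011292540381534
```

View pics/end.png

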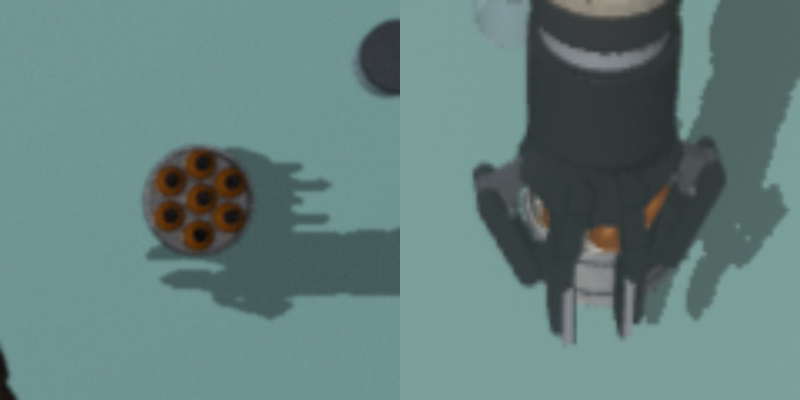

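The top view shows all seven bottles upright in the caddy, one in the middle and six round it. The gripper is well clear and the jar hasn't moved, so I'm handing in.

```bash
python3 -c "from cell import *; print(finish_job())"
```

```text
the job is handed in; nothing more can be done
None
```

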